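Tip a bowl of nuts from the dial dispenser

ROBOT

A 6-joint arm with a two-finger parallel gripper is mounted at the origin on a cart in front of the work surface, level with it; the furniture and walls round the work are solid. World frame = base frame: x ahead of the robot, y to its left, z up, the work surface at z = 0. Lengths are in mm, angles in rad, forces in N, time in s.
With the tool pointing down it reaches from about 275 to 1000 mm from the base axis. Payload 8.4 kg.
Tool frame: the origin (TCP) lies between the finger pads; the fingertips stand 22 mm ahead of it and the grasp point (between the pads) lies 3 mm ahead of it; z points along the fingers, y is the line along which they close (so a half turn about z gives the same grasp; the last joint's range is limited). The gripper opens to 85 mm and grips with 20 to 120 N. Pads are 22 mm wide; open, the fingers measure 114 mm over their backs; the gripper's body (76 mm by 85 mm) begins 54 mm behind the grasp point. The pads swing forward as they close: fully open they stand 13 mm farther back than shut.
Start: joints at [-1.303, 0.353, 1.633, -0, 1.155, -0.002], TCP at [166.585, -602.393, 253.281] pointing down, gripper open.
Joint ranges: [-2.63, 2.63], [-0.92, 2.1], [0.06, 2.66], [-1.3, 4.44], [0, 2.69], [-3.02, 3.02]. Speed limits (rad/s): [2.22, 2.22, 2.79, 3.14, 3.14, 3.14].

INTERFACE

Orientations are given as [roll, pitch, yaw] about the fixed x, y, z axes, in that order (R = Rz(yaw) Ry(pitch) Rx(roll)).
In Python, from rig import r, grab_frame gives the robot as it stands.
- The arm moves only by the shell command python3 -m inch 'ROWS' [FORCE]. ROWS is JSON, a list of rows, each a list of 7 numbers: the turn, a rotation vector about the tool's x, y, z as a fraction of full scale, then the shift along the tool's x, y, z as a fraction of full scale, then the closure, from 0 (fully open) to 1 (shut). In form: [[rx, ry, rz, dx, dy, dz, fingers], ...]. A call has 1 to 8 rows; each row shifts and turns the commanded pose from where the row before left it, along the tool's axes as they then stand; what a row does not reach is not made up. Full scale, the value 1, is 2.5 cm for a shift and pi rad for a turn. A row lasts 1/12 s, in which the tool goes at most 41.7 mm and 7.16 degrees, less where a joint would pass 70% of its speed; a pose out of reach is approached as far as the arm can. A call with a number of a shift or a turn outside -1 to 1 is refused whole. A call with a gripper value outside its range is refused whole. The fingers move at their own pace and stop on an object; FORCE is the grip in N (left out, the last holds). Time passes only in rows, so rows that do not move let the fingers close. It gives the time, the measured TCP pose, the force, the opening and the grip force at its end, in the units of the state.
- r.sense(): the state, without advancing time (a new reading comes with each control period).
- grab_frame(name): name is "side" or "top"; returns a dict with "pixels" (420x560x3 uint8, red, green, blue), "z_map" (420x560 float32, mm along the optical axis (not along the pixel's ray), 0 where there is no reading), "vertical_fov" (degrees; the focal length in pixels is half the picture's height over the tangent of half this angle, whatever the lens; pixels are square), "cx", "cy" (the principal point, pixels), "dist" ([k1, k2, p1, p2, k3] as OpenCV has them; the pictures are not rectified), "cam_to_world" (4x4, takes a point from camera to world coordinates). Camera axes: x right, y down, z forward; pixel columns grow to the right and rows downward; lengths in mm; the calibration is good to about 2 mm. A picture is of the moment at which its call begins.
- r.sign_off(): hands the job in; it is judged then, once.
The state is a dict: "clock": time; "qpos": joint angles; "qvel": joint speeds; "joint_efforts": joint torques, N m; "eef_pos": TCP position; "tcp_rot": TCP orientation; "contact_force": force on the tool from outside, world axes, zero at the start; "wrist_torque": the same for the moment, N m; "opening": opening from 0.0 (shut) to 1.0 (fully open); "grasp_force": force on a finger pad.
Only numpy, scipy, OpenCV 4.12 (cv2) and the standard library are available. Lean on these libraries where they do the work, as an engineer would, in place of code of your own. Each camera call takes 0.05 s, during which the arm holds its last target. There are 200 camera calls.

TASK

Move everything standing on the dispenser's drip tray (the closed jam pots) onto the cork mat, upright, and put the empty bowl (not the one with the wooden cup in it, which stays where it is) in the middle of the drip tray. Turn the dial lid fully to its largest opening, then tip the canister forward by its handle, rocking it as needed, until all the nuts are in the bowl. Leave the canister fully upright again with the dial turned back to fully closed, the bowl with its nuts still on the tray, and the shaker and timer undisturbed.

Things in the scene. Friction and masses are not known exactly. Their poses are not given: they have to be found in the camera images.
- stand: Fixed steel stand of the dispenser; origin on the worktop right below the canister's pivot axle, x away from the drip tray, y left along the axle, z up. The axle is 150 mm up. Two upright cheeks (x -25 to 25 mm, 173 mm high, outer faces at y = -64 and 64 mm) carry the canister. The drip tray is its foot plate, 6 mm thick, x from -195 to 60 mm, y from -100 to 100 mm (80 behind x = -35).
- landing (a point): Middle of the open part of the drip tray, on its top, 6 mm above the worktop and 100 mm in front of the canister's axle: a bowl centred here catches the nuts. Frame as the stand's.
- canister (a joint): Tilt of the clear canister (100 mm across, 105 mm long) about its axle: 0 upright (stop, underside 110 mm above the worktop), grows as its lid swings forward and down over the drip tray, stop 2.05. Stays where it is left: 0.3 N m of friction, 4 to 7 N at the handle. Past 1.6 the nuts roll to the spout, a 84 degree gap in the lid's front side (lowermost when tipped).
- handle_grip (a point): Grip point on the canister's handle, a black round bar 16 mm thick along this frame's y, from 48 mm inward (left, where a flat lever carries it) to 32 mm outward of this point, 122 mm right of the canister's middle. Fixed to the canister, it goes round the axle at 90 mm radius: straight above the axle when upright, then forward and down. The frame turns with the canister.
- dial (a joint): Angle of the dial sifter lid, a grey disc 104 mm across on the canister's lid: 0 closed (stop); turned anticlockwise seen from above it brings first a narrow, then a middling, last the largest window over the spout, which is fully open at the stop at 2.04. Nuts pass only the largest, from about 1.2 on. Friction 0.05 N m; stays where left.
- dial_grip (a point): Middle of the dial's black grip bar (50 mm long, 16 mm wide, rising 31 mm above the disc), on the dial's axis, 92 mm above the axle when the canister is upright; the bar's top is 13 mm above this point. The frame turns with the dial: x along the bar, z along the dial's axis (up when upright). With the dial at 0 the bar lies along the stand's x.
- mat_top (a point): Centre of the top of a fixed flat cork mat, 130 mm (its x) by 200 mm (its y), 3 mm thick, on the left of the worktop.
- bowl_a_mid (a point): Centre, half-way up, of a white ceramic bowl, 150 mm across the rim, 50 mm high, wall 6 mm, about 0.25 kg, to be taken by the rim; z is its axis. There are two alike, one on each side of the worktop; one of them is in use, with a wooden cup standing in it.
- cup_a_mid (a point): Centre, half-way up, of a wooden cup (52 mm across, 53 mm high) standing in bowl_a; absent (None) if that bowl is empty.
- bowl_b_mid (a point): Centre, half-way up, of a white ceramic bowl, 150 mm across the rim, 50 mm high, wall 6 mm, about 0.25 kg, to be taken by the rim; z is its axis. There are two alike, one on each side of the worktop; one of them is in use, with a wooden cup standing in it.
- cup_b_mid (a point): Centre, half-way up, of a wooden cup (52 mm across, 53 mm high) standing in bowl_b; absent (None) if that bowl is empty.
- pot1_mid (a point): Centre, half-way up, of a closed jam pot, a white jar with a flat steel cap, 62 mm across (a cylinder), 45 mm high, under 0.15 kg. At the start it stands on the drip tray or is absent (None). z is its axis.
- pot2_mid (a point): Centre, half-way up, of a closed jam pot, a white jar with a flat steel cap, 62 mm across (a cylinder), 45 mm high, under 0.15 kg. At the start it stands on the drip tray or is absent (None). z is its axis.
- pot3_mid (a point): Centre, half-way up, of a closed jam pot, a white jar with a flat steel cap, 62 mm across (a cylinder), 45 mm high, under 0.15 kg. At the start it stands on the drip tray or is absent (None). z is its axis.
- nut1: Hazelnut, a ball of 21 mm, 11 g; origin at its centre. At the start in the canister, or absent (None).
- nut2: Hazelnut, a ball of 21 mm, 11 g; origin at its centre. At the start in the canister, or absent (None).
- nut3: Hazelnut, a ball of 21 mm, 11 g; origin at its centre. At the start in the canister, or absent (None).
- nut4: Hazelnut, a ball of 21 mm, 11 g; origin at its centre. At the start in the canister, or absent (None).
- nut5: Hazelnut, a ball of 21 mm, 11 g; origin at its centre. At the start in the canister, or absent (None).
- shaker: A steel seasoning shaker, 100 mm high and 47 mm across, at the right: not part of the job.
- timer: A wind-up kitchen timer, 56 mm high, at the right: not part of the job.
Mind the look-alikes: they are no part of the job. What is shaped like the part that bears pot2_mid but turquoise is not meant.

How it is judged:
By the outcome, as a careful person would: the job done as asked, in the order asked, and still so for the second after the job is handed in, with the robot touching nothing.
Of cup_a, cup_b only 1 to 1 are there at a start; the rules pass over those that are not, and their reading is None.
Of pot1, pot2, pot3 only 1 to 3 are there at a start; the rules pass over those that are not, and their reading is None.
Of nut1, nut2, nut3, nut4, nut5 only 3 to 5 are there at a start; the rules pass over those that are not, and their reading is None.
At some moment in a run one of pot1, pot2, pot3 may be knocked a few centimetres aside while the robot is not near it.
Once in a run the grip may slacken for a moment while it holds something.
It also fails if it takes over 210 s, if anything falls off the work surface, if the arm or the gripper's body presses on something with over 40 N, if the wrist force passes 120 N, or if a joint passes its speed limit or range.

## Working session

There is one attempt and no reset: what is moved stays moved. The work goes in short steps, Python scripts to look and compute and a shell command to move; the robot and the scene stay as the last step left them, time stands still between calls to the robot, and variables do not carry over. Pictures are saved under pics/ and viewed, at most 14 in all, crops included, and the job is handed in when it is done.

```bash
ls; mkdir -p pics
cat > h.py <<'E'
import numpy as np, cv2
from rig import r, grab_frame
def cal(f):
    H,W=f["pixels"].shape[:2]; fl=H/2/np.tan(np.radians(f["vertical_fov"])/2)
    return np.array([[fl,0,f["cx"]],[0,fl,f["cy"]],[0,0,1.]]),np.array(f["dist"],float),np.array(f["cam_to_world"])
def cloud(f):
    K,d,T=cal(f); H,W=f["z_map"].shape
    u,v=np.meshgrid(np.arange(W),np.arange(H))
    p=cv2.undistortPoints(np.stack([u,v],-1).reshape(-1,1,2).astype(float),K,d).reshape(H,W,2)
    z=f["z_map"]; P=np.stack([p[...,0]*z,p[...,1]*z,z],-1)
    W_=P@T[:3,:3].T+T[:3,3]; W_[z<=0]=np.nan
    return W_
def ray(f,px,zp):
    K,d,T=cal(f); p=cv2.undistortPoints(np.array(px,float).reshape(-1,1,2),K,d).reshape(-1,2)
    D=np.c_[p,np.ones(len(p))]@T[:3,:3].T; o=T[:3,3]
    return o+D*((zp-o[2])/D[:,2])[:,None]
def save(f,n,s=1.4):
    cv2.imwrite("pics/"+n,cv2.resize(f["pixels"][...,::-1],None,fx=s,fy=s))
E
python3 - <<'E'
from h import *
for n in("top","side"):
    f=grab_frame(n); save(f,n+"0.png"); np.savez("pics/%s0.npz"%n,**f)
    K,d,T=cal(f); print(n,K[0,0],T.round(3).tolist(),(f["z_map"]>0).mean())
s=r.sense(); print(s)
E
```

```text
pics
top 379.10189726398994 [[0.016, -0.985, 0.171, 349.818], [-1.0, -0.018, -0.009, -37.141], [0.012, -0.17, -0.985, 1118.955], [0.0, 0.0, 0.0, 1.0]] 0.9960969387755102
side 513.4166720600816 [[-0.948, -0.171, 0.27, 167.573], [-0.319, 0.524, -0.79, 898.724], [-0.007, -0.834, -0.551, 806.936], [0.0, 0.0, 0.0, 1.0]] 0.9672704081632653
{'clock': 0.1, 'qpos': array([-1.30338906e+00,  3.53624876e-01,  1.63404353e+00,  1.18263009e-05,
        1.15517688e+00, -2.42167977e-03]), 'qvel': array([ 0.00052796, -0.00101296, -0.00219641,  0.00116681,  0.00018138,
        0.00022961]), 'joint_efforts': array([-1.23724596e-03, -6.06355548e+01, -3.42821288e+01, -1.08420313e-04,
        4.01290949e-03, -3.80711185e-05]), 'eef_pos': array([ 166.49261778, -602.01650231,  252.61495253]), 'tcp_rot': array([-3.14034005e+00, -1.38469334e-05,  2.69824158e-01]), 'contact_force': array([-0.13254027,  0.68538345,  0.41044803]), 'wrist_torque': array([ 0.00179478, -0.01056116, -0.01169915]), 'grasp_force': 0.0, 'opening': 0.9992580778542502}
```

View pics/top0.png

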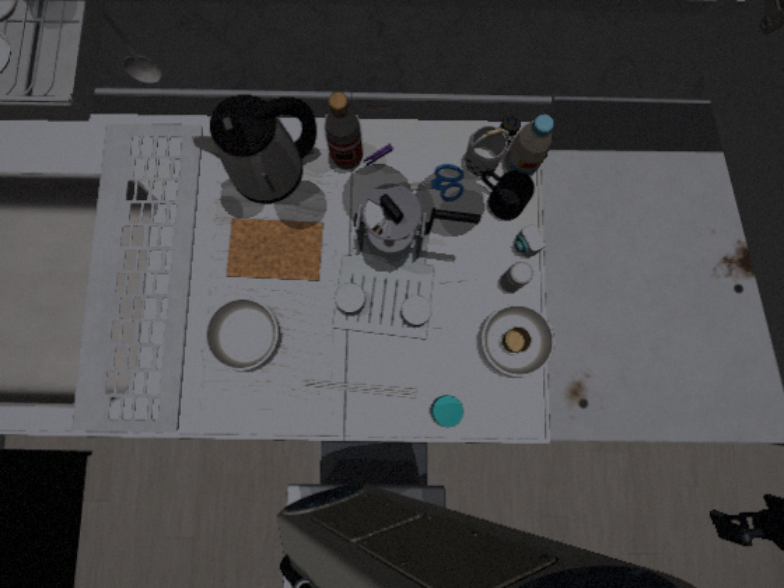

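View pics/side0.png

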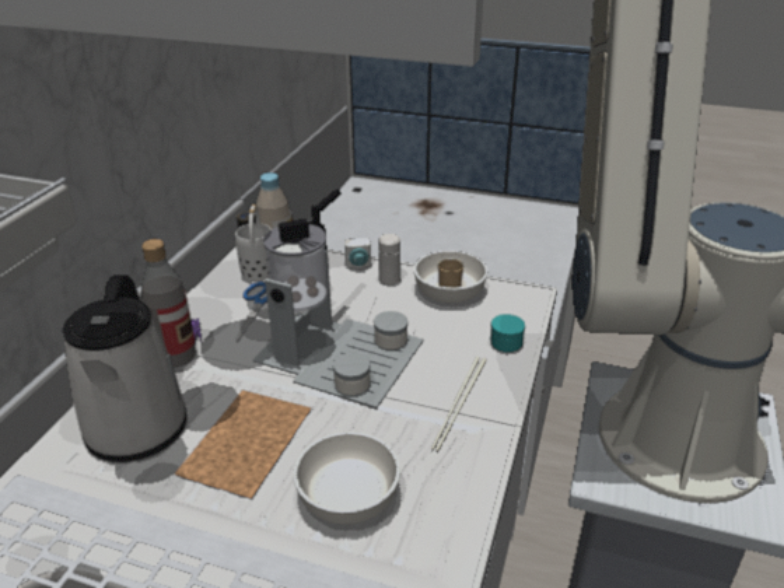

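Top view: two white pots on the tray, at (349,298) and (417,310). The mat is centred at (275,250), the empty bowl at (243,333) and the bowl with the cup at (515,340). The dial's bar is at (391,208) and the handle at (455,215). The turquoise look-alike is at (447,410). Next I'll measure these.

```bash
cat > m.py <<'E'
from h import *
import sys
f=grab_frame("top") if len(sys.argv)<2 else dict(np.load("pics/top0.npz")); P=cloud(f); S=1.4
hsv=cv2.cvtColor(f["pixels"],cv2.COLOR_RGB2HSV)
def box(x0,x1,y0,y1): 
    m=np.zeros(P.shape[:2],bool); m[int(y0/S):int(y1/S),int(x0/S):int(x1/S)]=1; return m
def rep(n,m,rect=False):
    m=m.astype(np.uint8); k,l,st,c=cv2.connectedComponentsWithStats(m)
    if k<2: print(n,"none"); return
    i=1+st[1:,4].argmax(); q=P[l==i]; z=np.nanmedian(q[:,2]); 
    g=ray(f,np.argwhere(l==i)[:,::-1],z)[:,:2].astype(np.float32)
    rc=cv2.minAreaRect(g); ce,rad=cv2.minEnclosingCircle(g)
    print(n,"z%.1f"%z,"n",len(q),"rect",np.round(rc[0],1),np.round(rc[1],1),round(rc[2],1),"circ",np.round(ce,1),round(rad,1),"mean",g.mean(0).round(1))
E
cat > m1.py <<'E'
from m import *
z=P[...,2]
# mat: orange
rep("mat",(hsv[...,0]<22)&(hsv[...,1]>90)&box(210,340,205,295))
rep("potL",(z>44)&(z<60)&box(325,380,270,325)); rep("potR",(z>44)&(z<60)&box(390,445,280,340))
rep("bowlE",(z>40)&(z<62)&box(195,290,290,380)); rep("bowlC",(z>40)&(z<62)&box(470,565,295,385))
rep("tray",(z>3.5)&(z<12)&box(325,445,250,345))
print("table z",np.nanmedian(z[box(450,500,250,330)]), "tray z",np.nanmedian(z[box(375,395,290,320)]))
blk=(f["pixels"].max(-1)<45)
rep("dialbar",blk&(z>238)&box(360,425,180,240)); rep("handle",blk&(z>215)&box(430,490,200,230))
rep("dialbar_z",(z>246)&box(360,425,180,240)); rep("handle_z",(z>225)&box(430,490,190,240))
rep("disc",(z>215)&(z<232)&box(340,430,170,255))
E
python3 m1.py 1
```

```text
mat z1.8 n 2673 rect [640.1 207.6] [197.7 128.8] 88.5 circ [640.5 207.5] 116.1 mean [639.6 207.8]
potL z49.9 n 361 rect [527.4  40.9] [60.9 57.2] 1.5 circ [527.8  40.2] 30.9 mean [527.9  40.6]
potR z49.9 n 360 rect [505.3 -95.2] [57.6 60. ] 1.0 circ [505.1 -95.6] 30.6 mean [505.1 -95.5]
bowlE z47.6 n 413 rect [450.8 255.6] [145.5 144.8] 47.0 circ [451.4 255.5] 74.5 mean [451.4 263.5]
bowlC z48.3 n 419 rect [ 448.3 -303.1] [144.7 146.3] 0.9 circ [ 447.8 -302.7] 74.6 mean [ 449.3 -310.2]
tray z5.7 n 2415 rect [555.1 -29.8] [199.4 193.2] 84.2 circ [547.5 -28.6] 129.8 mean [552.5 -31.4]
table z -0.880253492009615 tray z 5.202281365344561
dialbar z252.9 n 151 rect [651. -40.] [51.  18.6] 38.4 circ [649.7 -38.4] 25.5 mean [650.6 -40.8]
handle z245.4 n 239 rect [ 642.  -150.5] [84.3 25.3] 89.3 circ [ 636.9 -150.6] 42.8 mean [ 640.5 -148.9]
dialbar_z z253.0 n 137 rect [652.3 -40.4] [50.5 16.3] 38.5 circ [653.5 -41.9] 25.3 mean [652.2 -40.5]
handle_z z245.5 n 236 rect [ 641.9 -150.7] [84.4 22.9] 87.3 circ [ 639.4 -150.6] 42.4 mean [ 640.6 -149.8]
disc z222.7 n 1100 rect [654.2 -39.9] [103.  101.4] 1.1 circ [653.9 -40.4] 52.5 mean [654.6 -41.1]
```

```bash
cat > go.py <<'E'
# usage: go.py x y z [yaw_deg [pitch-from-vertical deg]] : remaining move in tool units
from h import *
import sys
from scipy.spatial.transform import Rotation as R
a=[float(v) for v in sys.argv[1:]]; s=r.sense()
Rt=R.from_euler("xyz",s["tcp_rot"]); d=Rt.inv().apply(np.array(a[:3])-s["eef_pos"])/25
print("t%.1f"%s["clock"],"pos",s["eef_pos"].round(1),"rpy",np.degrees(s["tcp_rot"]).round(1),"q",s["qpos"].round(2),"F",s["contact_force"].round(1),"op %.3f gf %.1f"%(s["opening"],s["grasp_force"]))
print("shift units",d.round(2))
if len(a)>3:
    T=R.from_euler("ZY",[a[3]-90,-(a[4] if len(a)>4 else 0)],degrees=True)*R.from_euler("xyz",[180,0,90],degrees=True)
    print("turn units",((Rt.inv()*T).as_rotvec()/np.pi).round(4))
E
python3 -m inch '[[0,0,-0.0376,0,0,0,0],[0,0,-0.0376,0,0,0,0],[0,0,-0.0376,0,0,0,0],[0,0,-0.0376,0,0,0,0],[0,0,-0.0376,0,0,0,0],[0,0,-0.0376,0,0,0,0],[0,0,-0.0376,0,0,0,0],[0,0,-0.0376,0,0,0,0]]' 60
python3 -m inch '[[0,0,-0.0376,0,0,0,0],[0,0,-0.0376,0,0,0,0],[0,0,-0.0376,0,0,0,0],[0,0,0,0,0,0,0],[0,0,0,0,0,0,0]]'
python3 go.py 527.7 40.6 150 90
python3 - <<'E'
from h import *
for n in("top","side"):
    f=dict(np.load("pics/%s0.npz"%n)); P=cloud(f).reshape(-1,3); x,y,z=P.T
    for nm,m in(("kettle",(x>560)&(y>90)&(y<330)&(z>20)&(z<330)),("high",(x>450)&(x<1100)&(abs(y)<400)&(z>330)),("near R",(x>400)&(x<700)&(y<-180)&(z>20)&(z<330))):
        q=P[m]; print(n,nm,len(q),np.round([q.min(0),q.max(0),np.percentile(q,2,0)],0).tolist() if len(q) else "")
E
```

```text
clock: 0.77
eef_pos: [166.5, -602.1, 252.9]
tcp_rot: [-3.141, -0.001, 1.221]
contact_force: [-0.4, 0.0, -0.8]
opening: 0.998
grasp_force: 0.0
clock: 1.18
eef_pos: [166.6, -602.2, 253.0]
tcp_rot: [-3.141, -0.001, 1.565]
contact_force: [-0.4, -0.1, 1.0]
opening: 1.001
grasp_force: 0.0
t1.2 pos [ 166.6 -602.2  253. ] rpy [-180.    -0.    89.7] q [-1.3   0.35  1.63  0.    1.16 -1.3 ] F [-0.4 -0.1  1. ] op 1.001 gf 0.0
shift units [25.79 14.31  4.13]
turn units [-0.0001 -0.0002 -0.0017]
top kettle 10051 [[743.0, 90.0, 20.0], [966.0, 330.0, 330.0], [750.0, 97.0, 41.0]]
top high 14757 [[450.0, -400.0, 330.0], [964.0, 400.0, 788.0], [464.0, -346.0, 333.0]]
top near R 1438 [[400.0, -376.0, 20.0], [690.0, -180.0, 249.0], [408.0, -372.0, 21.0]]
side kettle 14621 [[740.0, 90.0, 20.0], [965.0, 330.0, 330.0], [747.0, 93.0, 28.0]]
side high 14908 [[692.0, -400.0, 330.0], [966.0, 400.0, 587.0], [696.0, -358.0, 336.0]]
side near R 7177 [[400.0, -1061.0, 20.0], [700.0, -182.0, 330.0], [405.0, -1049.0, 23.0]]
```

```bash
python3 -m inch '[[0,0,0,0.99,0.55,0.15,0],[0,0,0,0.99,0.55,0.15,0],[0,0,0,0.99,0.55,0.15,0],[0,0,0,0.99,0.55,0.15,0],[0,0,0,0.99,0.55,0.15,0],[0,0,0,0.99,0.55,0.15,0],[0,0,0,0.99,0.55,0.15,0],[0,0,0,0.99,0.55,0.15,0]]'
python3 -m inch '[[0,0,0,0.99,0.55,0.15,0],[0,0,0,0.99,0.55,0.15,0],[0,0,0,0.99,0.55,0.15,0],[0,0,0,0.99,0.55,0.15,0],[0,0,0,0.99,0.55,0.15,0],[0,0,0,0.99,0.55,0.15,0],[0,0,0,0.99,0.55,0.15,0],[0,0,0,0.99,0.55,0.15,0]]'
python3 -m inch '[[0,0,0,0.99,0.55,0.15,0],[0,0,0,0.99,0.55,0.15,0],[0,0,0,0.99,0.55,0.15,0],[0,0,0,0.99,0.55,0.15,0],[0,0,0,0.99,0.55,0.15,0],[0,0,0,0.99,0.55,0.15,0],[0,0,0,0.99,0.55,0.15,0],[0,0,0,0.99,0.55,0.15,0]]'
python3 -m inch '[[0,0,0,0.99,0.55,0.15,0],[0,0,0,0.99,0.55,0.15,0],[0,0,0,0,0,0,0],[0,0,0,0,0,0,0]]'
python3 go.py 527.7 40.6 36 90
python3 - <<'E'
from h import *
for n in("top","side"):
    f=dict(np.load("pics/%s0.npz"%n)); P=cloud(f).reshape(-1,3); x,y,z=P.T
    for x0 in range(600,960,40):
        q=P[(x>x0)&(x<=x0+40)&(y>-450)&(y<350)&(z>300)]
        print(n,x0,len(q),np.percentile(q,[1,50,99],0).round(0)[:,1:].tolist() if len(q)>20 else "")
E
```

```text
clock: 1.85
eef_pos: [277.3, -403.3, 223.1]
tcp_rot: [3.142, 0.0, 1.564]
contact_force: [0.9, 0.3, -0.1]
opening: 1.0
grasp_force: 0.0
clock: 2.52
eef_pos: [387.7, -205.5, 193.2]
tcp_rot: [3.141, 0.0, 1.565]
contact_force: [-0.1, -0.3, 0.5]
opening: 1.001
grasp_force: 0.0
clock: 3.18
eef_pos: [498.1, -7.5, 163.1]
tcp_rot: [3.141, 0.0, 1.565]
contact_force: [-0.1, -0.6, -0.4]
opening: 1.0
grasp_force: 0.0
clock: 3.52
eef_pos: [525.3, 41.5, 155.4]
tcp_rot: [-3.141, 0.0, 1.568]
contact_force: [-1.3, 0.2, -0.1]
opening: 1.002
grasp_force: 0.0
t3.5 pos [525.3  41.5 155.4] rpy [-180.     0.    89.8] q [ 0.08  0.32  1.93 -0.    0.89  0.08] F [-1.3  0.2 -0.1] op 1.002 gf 0.0
shift units [-0.04  0.1   4.78]
turn units [-0.0002  0.     -0.0009]
top 600 2170 [[-325.0, 687.0], [-321.0, 740.0], [-316.0, 784.0]]
top 640 3106 [[-331.0, 691.0], [-223.0, 714.0], [216.0, 761.0]]
top 680 0 
top 720 0 
top 760 0 
top 800 0 
top 840 0 
top 880 0 
top 920 1808 [[-425.0, 300.0], [-28.0, 324.0], [331.0, 351.0]]
side 600 0 
side 640 0 
side 680 0 
side 720 0 
side 760 0 
side 800 0 
side 840 0 
side 880 0 
side 920 6317 [[-434.0, 303.0], [-25.0, 412.0], [189.0, 570.0]]
```

```bash
python3 -m inch '[[0,0,0,0,0.1,0.8,0],[0,0,0,0,0,0.8,0],[0,0,0,0,0,0.8,0],[0,0,0,0,0,0.8,0],[0,0,0,0,0,0.8,0],[0,0,0,0,0,0.8,0],[0,0,0,0,0,0,0],[0,0,0,0,0,0,0]]'
python3 -m inch '[[0,0,0,0,0,0,1],[0,0,0,0,0,0,1],[0,0,0,0,0,0,1],[0,0,0,0,0,0,1],[0,0,0,0,0,0,1],[0,0,0,0,0,0,1],[0,0,0,0,0,0,1],[0,0,0,0,0,0,1]]' 50
python3 go.py 618 250 36 90
```

```text
clock: 4.18
eef_pos: [526.5, 39.6, 35.4]
tcp_rot: [-3.139, 0.0, 1.567]
contact_force: [0.1, -0.3, 0.5]
opening: 1.001
grasp_force: 0.0
clock: 4.85
eef_pos: [528.4, 40.3, 37.6]
tcp_rot: [3.14, 0.0, 1.569]
contact_force: [-1.7, -2.7, 8.1]
opening: 0.712
grasp_force: 53.1
t4.8 pos [528.4  40.3  37.6] rpy [179.9   0.   89.9] q [ 0.07  0.51  1.98 -0.    0.64  0.08] F [-1.7 -2.7  8.1] op 0.712 gf 53.1
shift units [8.4  3.57 0.07]
turn units [ 0.0007  0.     -0.0006]
```

```bash
python3 -m inch '[[0,0,0,0,0,-0.8,1],[0,0,0,0,0,-0.8,1],[0,0,0,0.6,0.26,0,1],[0,0,0,0.8,0.34,0,1],[0,0,0,0.8,0.34,0,1],[0,0,0,0.8,0.34,0,1],[0,0,0,0.8,0.34,0,1],[0,0,0,0.8,0.34,0,1]]'
python3 -m inch '[[0,0,0,0.8,0.34,0,1],[0,0,0,0.8,0.34,0,1],[0,0,0,0.8,0.34,0,1],[0,0,0,0.8,0.34,0,1],[0,0,0,0.6,0.2,0,1],[0,0,0,0,0,0,1],[0,0,0,0,0,0,1]]'
python3 go.py 618 250 36 90
```

```text
clock: 5.52
eef_pos: [577.5, 156.5, 77.1]
tcp_rot: [3.14, -0.0, 1.569]
contact_force: [-0.1, 0.5, -2.4]
opening: 0.71
grasp_force: 55.1
clock: 6.1
eef_pos: [615.9, 250.8, 76.3]
tcp_rot: [3.141, 0.0, 1.57]
contact_force: [-0.6, -0.5, -0.7]
opening: 0.714
grasp_force: 55.0
t6.1 pos [615.9 250.8  76.3] rpy [180.   0.  90.] q [ 0.38  0.61  1.66 -0.    0.87  0.39] F [-0.6 -0.5 -0.7] op 0.714 gf 55.0
shift units [-0.03  0.08  1.61]
turn units [ 0.0001  0.     -0.0002]
```

```bash
python3 -m inch '[[0,0,0,0,0,0.5,1],[0,0,0,0,0,0.5,1],[0,0,0,0,0,0.4,1],[0,0,0,0,0,0.2,1],[0,0,0,0,0,0,1],[0,0,0,0,0,0,1]]'
python3 go.py 618 250 36 90
```

```text
clock: 6.6
eef_pos: [615.5, 249.6, 34.9]
tcp_rot: [-3.14, 0.001, 1.569]
contact_force: [0.7, 0.8, -2.2]
opening: 0.712
grasp_force: 55.0
t6.6 pos [615.5 249.6  34.9] rpy [-179.9    0.    89.9] q [ 0.38  0.66  1.68 -0.    0.8   0.39] F [ 0.7  0.8 -2.2] op 0.712 gf 55.0
shift units [ 0.01  0.1  -0.04]
turn units [-0.0004  0.0002 -0.0007]
```

```bash
python3 -m inch '[[0,0,0,0,0,0.07,1],[0,0,0,0,0,0,0.2],[0,0,0,0,0,0,0.2],[0,0,0,0,0,0,0],[0,0,0,0,0,0,0],[0,0,0,0,0,-0.6,0],[0,0,0,0,0,-0.8,0],[0,0,0,0,0,-0.8,0]]'
python3 -m inch '[[0,0,0,0,0,-0.8,0],[0,0,0,0,0,-0.8,0],[0,0,0,-0.5,-0.3,0,0],[0,0,0,-0.9,-0.3,0,0],[0,0,0,-0.9,-0.3,0,0],[0,0,0,-0.9,-0.3,0,0],[0,0,0,0,0,0,0]]'
python3 go.py 505.2 -95.5 37 90; python3 m1.py
```

```text
clock: 7.27
eef_pos: [615.7, 250.3, 90.0]
tcp_rot: [-3.141, 0.0, 1.569]
contact_force: [0.6, 0.8, 0.3]
opening: 0.997
grasp_force: 0.0
clock: 7.85
eef_pos: [584.2, 167.2, 129.9]
tcp_rot: [-3.14, 0.001, 1.568]
contact_force: [1.5, -0.7, 0.2]
opening: 1.001
grasp_force: 0.0
t7.8 pos [584.2 167.2 129.9] rpy [-1.799e+02  1.000e-01  8.980e+01] q [ 0.28  0.47  1.77 -0.    0.91  0.28] F [ 1.5 -0.7  0.2] op 1.001 gf 0.0
shift units [-10.51  -3.13   3.73]
turn units [-0.0004  0.0004 -0.0009]
mat z1.9 n 823 rect [638.6 141.4] [128.   70.4] 1.1 circ [638.5 144.7] 71.5 mean [641.7 139.9]
potL none
potR z49.9 n 359 rect [505.3 -95.1] [57.6 60. ] 1.0 circ [505.  -95.3] 30.8 mean [505.1 -95.5]
bowlE none
bowlC z48.3 n 428 rect [ 448.2 -303.1] [145.5 145.5] 89.3 circ [ 447.8 -302.7] 74.6 mean [ 449.9 -310. ]
tray z5.7 n 2710 rect [555.7 -29.9] [199.3 192.9] 84.1 circ [548.9 -28.8] 130.8 mean [550.1 -24. ]
table z -0.8912111920390089 tray z 5.184378913909541
dialbar z253.1 n 151 rect [650.6 -40.4] [51.9 18.4] 39.5 circ [650.9 -40.7] 26.0 mean [650.5 -40.9]
handle z245.4 n 238 rect [ 642.  -150.6] [84.3 25.3] 89.3 circ [ 637.  -150.6] 42.8 mean [ 640.4 -149.6]
dialbar_z z253.3 n 139 rect [652.5 -40.1] [49.3 17.2] 41.0 circ [652.1 -39.5] 24.9 mean [652.4 -40. ]
handle_z z245.4 n 240 rect [ 642.  -150.7] [84.5 23. ] 87.5 circ [ 638.2 -150.6] 42.6 mean [ 640.5 -149.6]
disc z222.8 n 1097 rect [654.1 -39.9] [103.  101.4] 1.1 circ [653.8 -40.4] 52.5 mean [654.7 -41.4]
```

```bash
python3 -m inch '[[0,0,0,-0.5,-0.5,0,0],[0,0,0,-0.9,-0.5,0,0],[0,0,0,-0.9,-0.5,0,0],[0,0,0,-0.9,-0.4,0,0],[0,0,0,-0.9,-0.3,0,0],[0,0,0,-0.9,-0.3,0,0],[0,0,0,-0.9,-0.2,0,0],[0,0,0,-0.9,-0.2,0,0]]'
python3 -m inch '[[0,0,0,-0.9,-0.1,0,0],[0,0,0,-0.9,-0.1,0,0],[0,0,0,-0.9,0,0.3,0],[0,0,0,-0.9,0,0.5,0],[0,0,0,-0.1,0,0.8,0],[0,0,0,0,0,0.6,0],[0,0,0,0,0,0,0]]'
python3 go.py 505.2 -95.5 37 90
```

```text
clock: 8.57
eef_pos: [513.6, 0.3, 129.9]
tcp_rot: [3.14, -0.0, 1.57]
contact_force: [0.5, 0.0, -0.3]
opening: 1.003
grasp_force: 0.0
clock: 9.15
eef_pos: [507.3, -91.8, 72.3]
tcp_rot: [-3.139, -0.001, 1.568]
contact_force: [-1.3, -0.6, -0.1]
opening: 0.998
grasp_force: 0.0
t9.2 pos [507.3 -91.8  72.3] rpy [-179.8   -0.    89.9] q [-0.18  0.44  2.    0.    0.71 -0.18] F [-1.3 -0.6 -0.1] op 0.998 gf 0.0
shift units [-0.15 -0.08  1.41]
turn units [-0.0009 -0.0002 -0.0008]
```

```bash
python3 -m inch '[[0,0,0,-0.15,-0.08,0.6,0],[0,0,0,0,0,0.6,0],[0,0,0,0,0,0.2,0],[0,0,0,0,0,0,1],[0,0,0,0,0,0,1],[0,0,0,0,0,0,1],[0,0,0,0,0,0,1],[0,0,0,0,0,0,1]]'
python3 -m inch '[[0,0,0,0,0,0,1],[0,0,0,0,0,0,1],[0,0,0,0,0,-0.8,1],[0,0,0,0,0,-0.8,1],[0,0,0,0.5,0,0,1],[0,0,0,0.8,0,0,1],[0,0,0,0.8,0,0,1],[0,0,0,0.8,0,0,1]]'
python3 -m inch '[[0,0,0,0.8,0,0,1],[0,0,0,0.8,0,0,1],[0,0,0,0.8,0.1,0,1],[0,0,0,0.8,0.1,0,1],[0,0,0,0.8,0.2,0,1],[0,0,0,0.8,0.3,0,1],[0,0,0,0.8,0.5,0,1],[0,0,0,0.8,0.7,0,1]]'
python3 go.py 618 165 36 90
```

```text
clock: 9.82
eef_pos: [506.7, -95.5, 40.3]
tcp_rot: [3.14, 0.0, 1.569]
contact_force: [-2.1, 2.7, 7.2]
opening: 0.71
grasp_force: 54.8
clock: 10.48
eef_pos: [506.1, -22.0, 79.2]
tcp_rot: [3.141, -0.0, 1.568]
contact_force: [0.0, 0.1, -1.5]
opening: 0.708
grasp_force: 55.0
clock: 11.15
eef_pos: [552.8, 138.3, 78.8]
tcp_rot: [-3.14, 0.0, 1.57]
contact_force: [0.3, 0.5, -1.2]
opening: 0.708
grasp_force: 55.0
t11.2 pos [552.8 138.3  78.8] rpy [-179.9    0.    89.9] q [0.24 0.49 1.88 0.   0.77 0.24] F [ 0.3  0.5 -1.2] op 0.708 gf 55.0
shift units [1.07 2.61 1.71]
turn units [-0.0004  0.     -0.0004]
```

```bash
python3 -m inch '[[0,0,0,0.4,0.7,0,1],[0,0,0,0.3,0.7,0,1],[0,0,0,0.1,0.7,0,1],[0,0,0,0,0.4,0.4,1],[0,0,0,0,0,0.6,1],[0,0,0,0,0,0.4,1],[0,0,0,0,0,0.2,1],[0,0,0,0,0,0,1]]'
python3 -m inch '[[0,0,0,0,0,0,1],[0,0,0,0,0,0,1]]'
python3 go.py 618 165 36 90
```

```text
clock: 11.82
eef_pos: [615.2, 156.8, 38.1]
tcp_rot: [-3.14, 0.0, 1.569]
contact_force: [0.3, -0.4, -1.9]
opening: 0.708
grasp_force: 55.0
clock: 11.98
eef_pos: [616.0, 156.8, 39.1]
tcp_rot: [-3.142, -0.0, 1.569]
contact_force: [-0.2, -1.5, -1.5]
opening: 0.71
grasp_force: 55.0
t12.0 pos [616.  156.8  39.1] rpy [-180.    -0.    89.9] q [0.25 0.63 1.74 0.   0.77 0.25] F [-0.2 -1.5 -1.5] op 0.710 gf 55.0
shift units [0.33 0.08 0.13]
turn units [-0.     -0.     -0.0005]
```

```bash
python3 -m inch '[[0,0,0,0,0,0.08,1],[0,0,0,0,0,0,1],[0,0,0,0,0,0,0.2],[0,0,0,0,0,0,0.2],[0,0,0,0,0,0,0],[0,0,0,0,0,0,0],[0,0,0,0,0,-0.8,0],[0,0,0,0,0,-0.8,0]]'
python3 -m inch '[[0,0,0,0,0,-0.8,0],[0,0,0,0,-0.4,-0.8,0],[0,0,0,0.4,-0.99,-0.4,0],[0,0,0,0.4,-0.99,0,0],[0,0,0,0.4,-0.99,0,0],[0,0,0,0.4,-0.99,0,0],[0,0,0,0.4,-0.99,0,0],[0,0,0,0.4,-0.99,0,0]]'
python3 -m inch '[[0,0,0,0.4,-0.99,0,0.4],[0,0,0,0.4,-0.9,0,0.4],[0,0,0,0.4,-0.9,0,0.4],[0,0,0,0.4,-0.3,0,0.4],[0,0,0,0,0,0,0.4],[0,0,0,0,0,0,0.4]]'
python3 go.py 379.4 255.5 50 90
python3 - <<'E'
from m import *
z=P[...,2]
rep("bowlE",(z>40)&(z<62)&box(195,290,290,380))
g=(z>42)&(z<54)&box(210,360,200,300); rep("pot?",g&box(235,300,200,300))
for c in cv2.findContours(g.astype(np.uint8),0,2)[0]:
    if len(c)>20: q=ray(f,c.reshape(-1,2),48); print(np.round(cv2.minEnclosingCircle(q[:,:2].astype(np.float32))[0]),len(c))
save(f,"top1.png")
E
```

```text
clock: 12.65
eef_pos: [615.2, 156.3, 76.3]
tcp_rot: [-3.139, 0.001, 1.569]
contact_force: [0.2, 0.6, 0.4]
opening: 0.998
grasp_force: 0.0
clock: 13.32
eef_pos: [456.7, 217.1, 127.1]
tcp_rot: [3.141, -0.0, 1.569]
contact_force: [0.6, 0.5, 0.4]
opening: 0.997
grasp_force: 0.0
clock: 13.82
eef_pos: [380.8, 257.4, 127.3]
tcp_rot: [3.141, -0.0, 1.571]
contact_force: [-0.1, -0.4, -0.2]
opening: 0.603
grasp_force: 0.0
t13.8 pos [380.8 257.4 127.3] rpy [180.  -0.  90.] q [ 0.59  0.27  2.09 -0.    0.78  0.59] F [-0.1 -0.4 -0.2] op 0.603 gf 0.0
shift units [-0.08 -0.06  3.09]
turn units [ 0.0002 -0.0001 -0.    ]
bowlE z48.1 n 313 rect [456.  248.6] [147.5 126.8] 36.8 circ [451.3 255.2] 74.4 mean [464.3 248.6]
pot? z46.5 n 346 rect [614.3 246.8] [60. 58.] 3.3 circ [615.1 247.2] 31.3 mean [615.4 247. ]
[616. 156.] 34
[615. 247.] 29
```

```bash
python3 -m inch '[[0,0,0,-0.08,-0.05,0.6,0.4],[0,0,0,0,0,0.8,0.4],[0,0,0,0,0,0.8,0.4],[0,0,0,0,0,0.6,0.4],[0,0,0,0,0,0.35,0.4],[0,0,0,0,0,0,0.4],[0,0,0,0,0,0,0.4]]' 70
python3 go.py 379.4 255.5 48 90
python3 -m inch '[[0,0,0,0,0,0,1],[0,0,0,0,0,0,1],[0,0,0,0,0,0,1],[0,0,0,0,0,0,1],[0,0,0,0,0,0,1],[0,0,0,0,0,0,1],[0,0,0,0,0,0,1],[0,0,0,0,0,0,1]]' 70
python3 go.py 379.4 255.5 48 90
```

```text
clock: 14.45
eef_pos: [379.9, 254.7, 48.2]
tcp_rot: [-3.141, 0.0, 1.568]
contact_force: [0.3, 0.0, 0.2]
opening: 0.594
grasp_force: 0.0
t14.4 pos [379.9 254.7  48.2] rpy [-180.     0.    89.9] q [ 0.59  0.42  2.13 -0.    0.59  0.59] F [0.3 0.  0.2] op 0.594 gf 0.0
shift units [ 0.03 -0.02  0.01]
turn units [-0.0002  0.0001 -0.0007]
clock: 15.12
eef_pos: [380.0, 255.4, 49.4]
tcp_rot: [3.14, -0.001, 1.569]
contact_force: [-4.1, -1.7, 13.1]
opening: 0.08
grasp_force: 68.8
t15.1 pos [380.  255.4  49.4] rpy [ 1.799e+02 -1.000e-01  8.990e+01] q [ 0.59  0.42  2.13 -0.    0.59  0.59] F [-4.1 -1.7 13.1] op 0.080 gf 68.8
shift units [ 0.   -0.02  0.06]
turn units [ 0.0006 -0.0003 -0.0005]
```

```bash
python3 -m inch '[[0,0,0,0,0,-0.4,1],[0,0,0,0,0,-0.7,1],[0,0,0,-0.4,0.13,-0.1,1],[0,0,0,-0.6,0.22,0,1],[0,0,0,-0.6,0.22,0,1],[0,0,0,-0.6,0.22,0,1],[0,0,0,-0.6,0.22,0,1],[0,0,0,-0.6,0.22,0,1]]'
python3 -m inch '[[0,0,0,-0.6,0.22,0,1],[0,0,0,-0.6,0.22,0,1],[0,0,0,-0.6,0.22,0,1],[0,0,0,-0.6,0.22,0,1],[0,0,0,-0.6,0.22,0,1],[0,0,0,-0.6,0.22,0,1],[0,0,0,-0.6,0.22,0,1],[0,0,0,-0.6,0.22,0,1]]'
python3 -m inch '[[0,0,0,-0.6,0.22,0,1],[0,0,0,-0.6,0.22,0,1],[0,0,0,-0.6,0.22,0,1],[0,0,0,-0.6,0.22,0,1],[0,0,0,-0.6,0.22,0,1],[0,0,0,-0.2,0.1,0,1],[0,0,0,0,0,0,1],[0,0,0,0,0,0,1]]'
python3 go.py 482.2 -29.6 56 90
```

```text
clock: 15.78
eef_pos: [409.7, 168.4, 77.8]
tcp_rot: [-3.141, 0.0, 1.569]
contact_force: [-0.3, 0.1, -3.0]
opening: 0.054
grasp_force: 69.0
clock: 16.45
eef_pos: [453.3, 48.4, 77.8]
tcp_rot: [-3.14, 0.0, 1.569]
contact_force: [1.0, 0.4, -2.2]
opening: 0.046
grasp_force: 69.0
clock: 17.12
eef_pos: [483.0, -30.3, 77.9]
tcp_rot: [-3.14, -0.0, 1.568]
contact_force: [0.8, 0.7, -2.9]
opening: 0.052
grasp_force: 69.0
t17.1 pos [483.  -30.3  77.9] rpy [-179.9   -0.    89.8] q [-0.07  0.39  2.07  0.    0.68 -0.06] F [ 0.8  0.7 -2.9] op 0.052 gf 69.0
shift units [ 0.03 -0.03  0.88]
turn units [-0.0004 -0.0001 -0.0008]
```

```bash
cat > b.py <<'E'
from m import *
z=P[...,2]
g=(z>44)&(z<95)&box(310,450,255,385)&(f["pixels"].min(-1)>60)
q=P[g&(P[...,0]>495)]; A=np.c_[q[:,:2],np.ones(len(q))]; 
q=q[abs(q[:,2]-np.median(q[:,2]))<15]; c=np.linalg.lstsq(np.c_[2*q[:,:2],np.ones(len(q))],(q[:,:2]**2).sum(1),rcond=None)[0]
print("bowl centre",c[:2].round(1),"rad",np.sqrt(c[2]+c[0]**2+c[1]**2).round(1),"z",np.percentile(q[:,2],[5,50,95]).round(1))
t=np.linalg.lstsq(np.c_[q[:,:2]-c[:2],np.ones(len(q))],q[:,2],rcond=None)[0]; print("tilt/mm",t.round(3))
E
python3 b.py
python3 -m inch '[[0,0,0,0.03,-0.03,0.4,1],[0,0,0,0,0,0.3,1],[0,0,0,0,0,0.15,1],[0,0,0,0,0,0,1],[0,0,0,0,0,0,1]]'
python3 go.py 482.2 -29.6 56 90; python3 b.py
```

```text
bowl centre [790.2 -45.9] rad 179.1 z [51.2 51.9 54.8]
tilt/mm [-5.75100e+00  3.78000e-01 -9.60983e+02]
clock: 17.58
eef_pos: [479.2, -28.7, 57.2]
tcp_rot: [-3.136, -0.0, 1.57]
contact_force: [-22.4, -1.9, 32.9]
opening: 0.048
grasp_force: 140.1
t17.6 pos [479.2 -28.7  57.2] rpy [-179.7   -0.    90. ] q [-0.06  0.43  2.08 -0.    0.64 -0.06] F [-22.4  -1.9  32.9] op 0.048 gf 140.1
shift units [-0.04  0.12  0.05]
turn units [-0.0019 -0.     -0.0002]
bowl centre [450.4   5.4] rad 167.4 z [50.9 54.5 57.7]
tilt/mm [ 8.0000e-03 -2.5000e-02  5.2689e+01]
```

```bash
python3 -m inch '[[0,0,0,0,0,-0.1,1],[0,0,0,0,0,0,1]]'
python3 - <<'E'
from h import *
f=grab_frame("side"); cv2.imwrite("pics/s2.png",cv2.resize(f["pixels"][120:340,130:420,::-1],None,fx=2.5,fy=2.5))
E
```

```text
clock: 17.8
eef_pos: [480.4, -28.7, 60.3]
tcp_rot: [-3.138, -0.0, 1.57]
contact_force: [-18.1, -1.9, 28.1]
opening: 0.054
grasp_force: 123.7
```

View pics/s2.png

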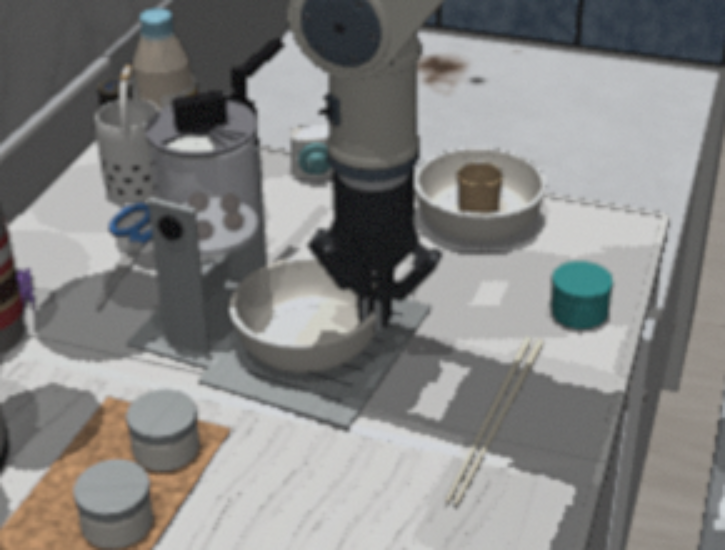

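The side view shows the bowl over the tray, held by the near rim at (375,300). Both pots stand upright on the mat, and four nuts are visible at (215,210). I'll ease the downward push and release.

```bash
python3 -m inch '[[0,0,0,0,0,-0.15,1],[0,0,0,0,0,0,1],[0,0,0,0,0,0,1]]';python3 -m inch '[[0,0,0,0,0,-0.1,1],[0,0,0,0,0,0,1],[0,0,0,0,0,0,1]]'; python3 -m inch '[[0,0,0,0,0,0,0.85],[0,0,0,0,0,0,0.8],[0,0,0,0,0,0,0.6],[0,0,0,0,0,0,0.6],[0,0,0,0,0,0,0.5],[0,0,0,0,0,0,0.5]]'; python3 go.py 482.2 -29.6 56 90
python3 - <<'E'
from h import *
f=grab_frame("side"); P=cloud(f); z=P[...,2]
m=(z>49)&(z<62)&(abs(P[...,0]-553)<100)&(abs(P[...,1]+30)<95)&(f["pixels"].min(-1)>60)
q=P[m]; print(len(q),q.min(0).round(),q.max(0).round())
g=q[:,:2].astype(np.float32); print(cv2.minEnclosingCircle(g))
for a,b in((0,-1),(0,1),(1,-1),(1,1)):
    o=q[:,a]*b; k=q[o>np.percentile(o,85)]; print(k.mean(0).round(1))
E
```

```text
clock: 18.1
eef_pos: [481.9, -28.7, 64.1]
tcp_rot: [-3.141, 0.0, 1.57]
contact_force: [-12.9, -1.3, 21.5]
opening: 0.053
grasp_force: 104.1
clock: 18.35
eef_pos: [483.0, -28.8, 66.6]
tcp_rot: [3.14, 0.0, 1.57]
contact_force: [-7.8, -0.1, 17.3]
opening: 0.052
grasp_force: 91.6
clock: 18.85
eef_pos: [483.1, -29.3, 65.6]
tcp_rot: [-3.142, -0.0, 1.569]
contact_force: [0.2, -0.6, -0.5]
opening: 0.499
grasp_force: 0.0
t18.9 pos [483.1 -29.3  65.6] rpy [-180.    -0.    89.9] q [-0.06  0.42  2.07  0.    0.66 -0.06] F [ 0.2 -0.6 -0.5] op 0.499 gf 0.0
shift units [-0.01 -0.03  0.39]
turn units [-0.     -0.     -0.0005]
526 [ 456. -102.   49.] [653.  51.  62.]
((562.1329345703125, -33.054134368896484), 107.25830078125)
[477.3 -19.8  54.8]
[634.6 -35.8  55. ]
[584.3 -91.   54.3]
[545.6  46.3  53.9]
```

```bash
python3 -m inch '[[0,0,0,0,0,-0.6,0.5],[0,0,0,0,0,-0.9,0.5],[0,0,0,0,0,-0.99,0.5],[0,0,0,0,0,-0.99,0.5],[0,0,0,0,-0.5,-0.99,0.5],[0,0,0,0,-0.9,-0.99,0.5],[0,0,0,0,-0.9,-0.99,0.5],[0,0,0,0,-0.9,-0.99,0.5]]'; python3 -m inch '[[0,0,0,0,-0.9,-0.99,0.5],[0,0,0,0,-0.9,-0.99,0.5],[0,0,0.039,0,0,0,0.5],[0,0,0.039,0,0,0,0.5],[0,0,0.039,0,0,0,0.5],[0,0,0.039,0,0,0,0.5],[0,0,0.039,0,0,0,0.5],[0,0,0.039,0,0,0,0.5]]'
python3 - <<'E'
from m import *
z=P[...,2]
g=(z>44)&(z<62)&(abs(P[...,0]-545)<100)&(abs(P[...,1]+30)<90)
rep("bowl",g); q=P[g]; print(q[:,:2].min(0),q[:,:2].max(0))
save(f,"top3.png")
E
python3 go.py 652.5 -40.2 300 40
```

```text
clock: 19.57
eef_pos: [401.9, -29.3, 252.6]
tcp_rot: [-3.141, -0.0, 1.569]
contact_force: [-0.1, -0.0, 0.6]
opening: 0.501
grasp_force: 0.0
clock: 20.23
eef_pos: [357.9, -29.2, 301.3]
tcp_rot: [3.141, -0.0, 0.828]
contact_force: [0.5, 0.8, 0.3]
opening: 0.499
grasp_force: 0.0
bowl z53.9 n 423 rect [547.5 -25.9] [145.3 145.9] 1.0 circ [548.1 -25.5] 74.4 mean [553.  -25.2]
[ 474.4549101  -100.85573584] [636.29693086  47.14523693]
t20.3 pos [357.9 -29.2 301.2] rpy [180.   -0.   46.9] q [-0.09 -0.14  2.08  0.    1.2   0.67] F [-0.6 -0.7  0.1] op 0.498 gf 0.0
shift units [7.73 8.91 0.05]
turn units [ 0.     -0.      0.0384]
```

View pics/top3.png

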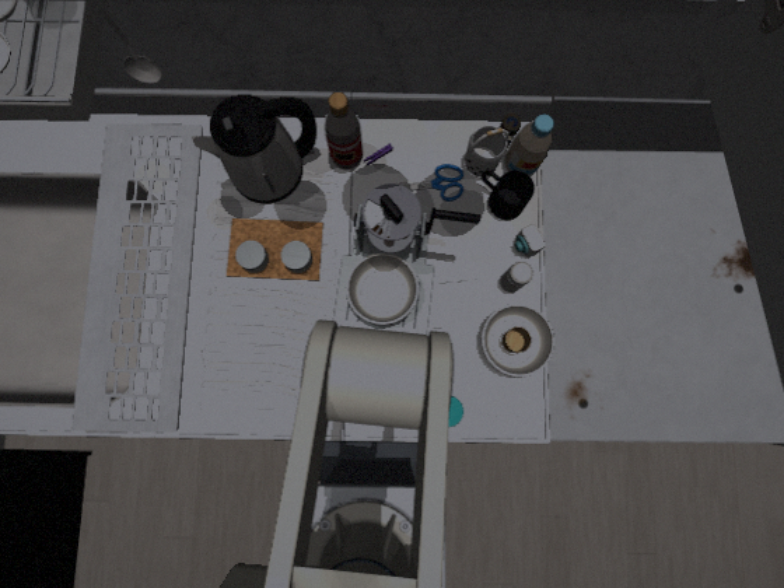

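Top view: the bowl stands level on the tray at (383,290), about 7 mm from the middle. The pots are on the mat at (250,255) and (295,255), and the dial's bar is at (391,208). On to the dial.

```bash
python3 -m inch '[[0,0,0.038,0,0,0,0.5],[0,0,0,0.5,0.45,0,0.5],[0,0,0,0.87,0.79,0,0.5],[0,0,0,0.87,0.79,0,0.5],[0,0,0,0.87,0.79,0,0.5],[0,0,0,0.87,0.79,0,0.5],[0,0,0,0.87,0.79,0,0.5],[0,0,0,0.87,0.79,0,0.5]]'; python3 -m inch '[[0,0,0,0.87,0.79,0,0.5],[0,0,0,0.87,0.79,0,0.5],[0,0,0,0.87,0.79,0,0.5],[0,0,0,0.4,0.35,0,0.5],[0,0,0,0,0,0,0.5],[0,0,0,0,0,0,0.5]]';python3 go.py 652.5 -40.2 251 40
```

```text
clock: 20.95
eef_pos: [552.4, -33.5, 300.9]
tcp_rot: [-3.141, 0.0, 0.718]
contact_force: [-0.4, -0.1, 0.5]
opening: 0.5
grasp_force: 0.0
clock: 21.45
eef_pos: [652.3, -35.5, 300.4]
tcp_rot: [-3.14, 0.001, 0.717]
contact_force: [-1.0, -0.6, -0.7]
opening: 0.503
grasp_force: 0.0
t21.4 pos [652.3 -35.5 300.4] rpy [-1.799e+02  1.000e-01  4.110e+01] q [-0.06  0.36  1.52 -0.    1.27  0.8 ] F [-1.  -0.6 -0.7] op 0.503 gf 0.0
shift units [-0.11  0.15  1.98]
turn units [-0.0004  0.0004  0.0059]
```

```bash
python3 -m inch '[[0,0,0.006,-0.11,0.15,0.4,0.5],[0,0,0,0,0,0.5,0.5],[0,0,0,0,0,0.5,0.5],[0,0,0,0,0,0.4,0.5],[0,0,0,0,0,0.15,0.5],[0,0,0,0,0,0,0.5],[0,0,0,0,0,0,0.5]]'; python3 go.py 652.5 -40.2 251 40;  python3 -m inch '[[0,0,0,0,0,0,1],[0,0,0,0,0,0,1],[0,0,0,0,0,0,1],[0,0,0,0,0,0,1],[0,0,0,0,0,0,1],[0,0,0,0,0,0,1]]' 30; python3 go.py 652.5 -40.2 251 40
```

```text
clock: 22.03
eef_pos: [652.7, -40.1, 252.4]
tcp_rot: [-3.141, 0.0, 0.696]
contact_force: [-0.2, -0.3, -0.5]
opening: 0.501
grasp_force: 0.0
t22.0 pos [652.7 -40.1 252.4] rpy [-180.     0.    39.9] q [-0.06  0.4   1.57  0.    1.18  0.81] F [-0.2 -0.3 -0.5] op 0.501 gf 0.0
shift units [-0.01 -0.    0.05]
turn units [-0.0001  0.0001 -0.0007]
clock: 22.53
eef_pos: [653.3, -40.4, 253.3]
tcp_rot: [3.14, -0.001, 0.696]
contact_force: [-0.3, -3.1, 5.4]
opening: 0.182
grasp_force: 34.9
t22.5 pos [653.3 -40.4 253.3] rpy [ 1.799e+02 -1.000e-01  3.990e+01] q [-0.06  0.4   1.57 -0.    1.18  0.81] F [-0.3 -3.1  5.4] op 0.182 gf 34.9
shift units [-0.02 -0.03  0.09]
turn units [ 0.0004 -0.0003 -0.0008]
```

```bash
python3 -m inch '[[0,0,-0.03,0,0,0,1],[0,0,-0.036,0,0,0,1],[0,0,-0.036,0,0,0,1],[0,0,-0.036,0,0,0,1],[0,0,-0.036,0,0,0,1],[0,0,-0.036,0,0,0,1],[0,0,-0.036,0,0,0,1],[0,0,-0.036,0,0,0,1]]' 40;  python3 -m inch '[[0,0,-0.036,0,0,0,1],[0,0,-0.036,0,0,0,1],[0,0,-0.03,0,0,0,1],[0,0,-0.015,0,0,0,1],[0,0,0,0,0,0,1]]'; python3 -c "
from h import *
print(r.sense()['wrist_torque'],r.sense()['contact_force'],np.degrees(r.sense()['tcp_rot']))"
python3 -m inch '[[0,0,-0.02,0,0,0,1],[0,0,-0.01,0,0,0,1],[0,0,0,0,0,0,1]]'; python3 -c "
from h import *
print(r.sense()['wrist_torque'],r.sense()['contact_force'],np.degrees(r.sense()['tcp_rot']))"
```

```text
clock: 23.2
eef_pos: [653.3, -40.4, 253.4]
tcp_rot: [3.14, 0.0, 1.587]
contact_force: [-0.6, -2.5, 5.9]
opening: 0.18
grasp_force: 40.1
clock: 23.62
eef_pos: [653.4, -40.4, 253.4]
tcp_rot: [3.14, 0.001, 1.952]
contact_force: [0.2, -1.9, 6.9]
opening: 0.18
grasp_force: 40.4
[-0.31934544  0.01586956 -0.49329687] [ 0.21562818 -1.93018225  6.89175099] [1.79922569e+02 4.52575010e-02 1.11824963e+02]
clock: 23.87
eef_pos: [653.3, -40.0, 253.5]
tcp_rot: [3.14, -0.0, 2.043]
contact_force: [-0.5, -0.1, 6.8]
opening: 0.181
grasp_force: 73.4
[ 0.06536779  0.16550252 -1.57670021] [-0.45708067 -0.09110462  6.77784533] [ 1.79898403e+02 -1.31449290e-02  1.17043466e+02]
```

```bash
python3 -m inch '[[0,0,0.028,0,0,0,1],[0,0,0,0,0,0,0.5],[0,0,0,0,0,0,0.5],[0,0,0,0,0,0,0.5],[0,0,0,0,0,0,0.5],[0,0,0,0,0,-0.6,0.5],[0,0,0,0,0,-0.9,0.5],[0,0,0,0,0,-0.9,0.5]]'; python3 -m inch '[[0,0,0.036,0,0,-0.3,0.5],[0,0,0.036,0,0,0,0.5],[0,0,0.036,0,0,0,0.5],[0,0,0.036,0,0,0,0.5],[0,0,0,0,0,0,0.5],[0,0,0,0,0,0,0.5]]'; python3 go.py 638.5 -175 300 84.2
```

```text
clock: 24.53
eef_pos: [652.3, -40.0, 312.2]
tcp_rot: [-3.14, -0.001, 1.957]
contact_force: [-0.3, 0.1, -0.3]
opening: 0.501
grasp_force: 0.0
clock: 25.03
eef_pos: [652.7, -40.1, 319.8]
tcp_rot: [-3.141, -0.0, 1.508]
contact_force: [0.6, 0.0, 0.3]
opening: 0.497
grasp_force: 0.0
t25.0 pos [652.7 -40.1 319.8] rpy [-180.    -0.    86.4] q [-0.06  0.35  1.49  0.    1.3  -0.  ] F [0.6 0.  0.3] op 0.497 gf 0.0
shift units [-5.42 -0.23  0.79]
turn units [-0.0001 -0.      0.0121]
```

```bash
python3 -m inch '[[0,0,0.012,-0.5,0,0,0.4],[0,0,0,-0.9,0,0.1,0.4],[0,0,0,-0.9,0,0.2,0.4],[0,0,0,-0.9,0,0.2,0.4],[0,0,0,-0.9,0,0.2,0.4],[0,0,0,-0.9,0,0,0.4],[0,0,0,-0.2,0,0,0.4],[0,0,0,0,0,0,0.4]]';  python3 go.py 639.6 -169.3 240 84.2; python3 m1.py | grep -E "dial|handle|disc"
```

```text
clock: 25.7
eef_pos: [639.2, -171.6, 302.4]
tcp_rot: [-3.141, 0.0, 1.464]
contact_force: [0.0, 0.3, -0.4]
opening: 0.6
grasp_force: 0.0
t25.7 pos [ 639.2 -171.6  302.4] rpy [-180.     0.    83.9] q [-0.26  0.37  1.5  -0.    1.27 -0.16] F [ 0.   0.3 -0.4] op 0.600 gf 0.0
shift units [0.09 0.01 2.49]
turn units [-0.0001  0.0001 -0.0018]
dialbar z252.6 n 156 rect [650.9 -40.7] [19.5 50.4] 21.6 circ [649.8 -40.9] 25.5 mean [651.  -40.9]
handle z725.9 n 119 rect [473.  -95.7] [ 4.5 37.9] 1.2 circ [472.4 -95.7] 19.0 mean [472.8 -95.7]
dialbar_z z252.9 n 143 rect [652.4 -40.3] [17.3 50.1] 20.4 circ [650.9 -40.9] 25.0 mean [652.3 -40.2]
handle_z z715.4 n 1535 rect [486.2 -93.6] [40.6 47.9] 1.1 circ [486.2 -93.6] 31.4 mean [486.  -93.6]
disc z223.0 n 960 rect [654.1 -39.9] [103.  101.3] 1.1 circ [653.7 -40.3] 52.4 mean [658.8 -40.7]
```

```bash
python3 -m inch '[[0,0,0,0.05,0,0.5,0.4],[0,0,0,0,0,0.6,0.4],[0,0,0,0,0,0.6,0.4],[0,0,0,0,0,0.5,0.4],[0,0,0,0,0,0.18,0.4],[0,0,0,0,0,0,0.4]]'; python3 go.py 639.6 -169.3 243 84.1;  python3 -m inch '[[0,0,0,0,0,0,1],[0,0,0,0,0,0,1],[0,0,0,0,0,0,1],[0,0,0,0,0,0,1],[0,0,0,0,0,0,1],[0,0,0,0,0,0,1]]' 40
cat > arc.py <<'E'
# arc.py theta0 theta1 (deg) rows: planned rows, tilt phi=theta/2 (units)
import sys, numpy as np, subprocess
a,b,n=float(sys.argv[1]),float(sys.argv[2]),int(sys.argv[3]); t=np.radians(np.linspace(a,b,n+1))
def tcp(t): return np.array([-90*np.sin(t)-3*np.sin(t/2),150+90*np.cos(t)+3*np.cos(t/2)])
for i in range(n):
    d=(tcp(t[i+1])-tcp(t[i]))/25; p=t[i]/2
    print("rx %.4f dy %.2f dz %.2f"%(-(t[i+1]-t[i])/2/np.pi, d@[np.cos(p),np.sin(p)], d@[np.sin(p),-np.cos(p)]))
y=-130;yw=np.radians(-5.9);w=tcp(t[-1]); 
print("end world",np.round([653+w[0]*np.cos(yw)-y*np.sin(yw),-40+w[0]*np.sin(yw)+y*np.cos(yw),w[1]],1),"phi",np.degrees(t[-1]/2).round(1))
E
python3 go.py 639.6 -169.3 243 84.1; python3 arc.py 0 120 30
```

```text
clock: 26.25
eef_pos: [639.1, -167.3, 241.2]
tcp_rot: [-3.139, -0.001, 1.467]
contact_force: [-0.1, -0.3, -0.1]
opening: 0.602
grasp_force: 0.0
t26.2 pos [ 639.1 -167.3  241.2] rpy [-179.8   -0.    84. ] q [-0.26  0.42  1.56  0.    1.16 -0.15] F [-0.1 -0.3 -0.1] op 0.602 gf 0.0
shift units [-0.08  0.03 -0.07]
turn units [-0.0008 -0.0002 -0.0004]
clock: 26.75
eef_pos: [640.1, -168.3, 244.1]
tcp_rot: [3.14, 0.0, 1.465]
contact_force: [-2.0, 0.3, 4.9]
opening: 0.172
grasp_force: 39.1
t26.8 pos [ 640.1 -168.3  244.1] rpy [179.9   0.   84. ] q [-0.26  0.42  1.56  0.    1.16 -0.15] F [-2.   0.3  4.9] op 0.172 gf 39.1
shift units [-0.04 -0.02  0.04]
turn units [ 0.0004  0.     -0.0008]
rx -0.0111 dy -0.26 dz 0.01
rx -0.0111 dy -0.25 dz 0.02
rx -0.0111 dy -0.25 dz 0.03
rx -0.0111 dy -0.25 dz 0.04
rx -0.0111 dy -0.25 dz 0.04
rx -0.0111 dy -0.25 dz 0.05
rx -0.0111 dy -0.25 dz 0.06
rx -0.0111 dy -0.25 dz 0.07
rx -0.0111 dy -0.24 dz 0.08
rx -0.0111 dy -0.24 dz 0.09
rx -0.0111 dy -0.24 dz 0.09
rx -0.0111 dy -0.23 dz 0.10
rx -0.0111 dy -0.23 dz 0.11
rx -0.0111 dy -0.23 dz 0.12
rx -0.0111 dy -0.22 dz 0.13
rx -0.0111 dy -0.22 dz 0.13
rx -0.0111 dy -0.21 dz 0.14
rx -0.0111 dy -0.21 dz 0.15
rx -0.0111 dy -0.20 dz 0.15
rx -0.0111 dy -0.20 dz 0.16
rx -0.0111 dy -0.19 dz 0.17
rx -0.0111 dy -0.18 dz 0.17
rx -0.0111 dy -0.18 dz 0.18
rx -0.0111 dy -0.17 dz 0.19
rx -0.0111 dy -0.17 dz 0.19
rx -0.0111 dy -0.16 dz 0.20
rx -0.0111 dy -0.15 dz 0.20
rx -0.0111 dy -0.14 dz 0.21
rx -0.0111 dy -0.14 dz 0.21
rx -0.0111 dy -0.13 dz 0.22
end world [ 559.5 -161.   106.5] phi 60.0
```

```bash
python3 -m inch '[[-0.011,0,0,0,-0.26,0.01,1],[-0.011,0,0,0,-0.25,0.02,1],[-0.011,0,0,0,-0.25,0.03,1],[-0.011,0,0,0,-0.25,0.04,1],[-0.011,0,0,0,-0.25,0.04,1],[-0.011,0,0,0,-0.25,0.05,1],[-0.011,0,0,0,-0.25,0.06,1],[-0.011,0,0,0,-0.25,0.07,1]]'; python3 arc.py 0 32 8 | tail -1;  python3 go.py 591.6 -163.4 229 84 16
```

```text
clock: 27.42
eef_pos: [594.7, -163.6, 232.3]
tcp_rot: [2.855, 0.001, 1.465]
contact_force: [4.8, 3.9, 8.4]
opening: 0.175
grasp_force: 40.1
end world [ 591.4 -164.3  229.2] phi 16.0
t27.4 pos [ 594.7 -163.6  232.3] rpy [163.6   0.   83.9] q [-0.3   0.24  1.88  0.08  0.75 -0.24] F [4.8 3.9 8.4] op 0.175 gf 40.1
shift units [-0.01 -0.16  0.09]
turn units [ 0.0025  0.0003 -0.0003]
```

```bash
python3 -m inch '[[-0.011,0,0,0,-0.24,0.08,1],[-0.011,0,0,0,-0.24,0.09,1],[-0.011,0,0,0,-0.24,0.09,1],[-0.011,0,0,0,-0.23,0.10,1],[-0.011,0,0,0,-0.23,0.11,1],[-0.011,0,0,0,-0.23,0.12,1],[-0.011,0,0,0,-0.22,0.13,1],[-0.011,0,0,0,-0.22,0.13,1]]';python3 arc.py 0 64 16 | tail -1;  python3 go.py 559.2 -161 191.9 84 32; python3 -m inch '[[-0.011,0,0,0,-0.21,0.14,1],[-0.011,0,0,0,-0.21,0.15,1],[-0.011,0,0,0,-0.20,0.15,1],[-0.011,0,0,0,-0.20,0.16,1],[-0.011,0,0,0,-0.19,0.17,1],[0,0,0,0,0,0,1],[0,0,0,0,0,0,1]]'; python3 arc.py 0 84 21 | tail -1;  python3 go.py 548.2 -160.1 161.6 84 42
```

```text
clock: 28.08
eef_pos: [559.4, -160.3, 194.3]
tcp_rot: [2.582, 0.002, 1.464]
contact_force: [5.4, 14.4, 7.5]
opening: 0.172
grasp_force: 41.1
end world [ 557.6 -160.8  192. ] phi 32.0
t28.1 pos [ 559.4 -160.3  194.3] rpy [1.479e+02 1.000e-01 8.390e+01] q [-0.35  0.18  2.16  0.48  0.28 -0.67] F [ 5.4 14.4  7.5] op 0.172 gf 41.1
shift units [-0.03 -0.06  0.08]
turn units [ 0.0004  0.0008 -0.0001]
clock: 28.67
eef_pos: [552.2, -159.3, 174.5]
tcp_rot: [2.48, -0.004, 1.466]
contact_force: [-12.5, -19.6, 2.1]
opening: 0.17
grasp_force: 42.3
end world [ 548.6 -159.9  161.6] phi 42.0
t28.7 pos [ 552.2 -159.3  174.5] rpy [142.1  -0.2  84. ] q [-0.38  0.21  2.25  1.37  0.17 -1.59] F [-12.5 -19.6   2.1] op 0.170 gf 42.3
shift units [-0.05 -0.44  0.31]
turn units [-0.0228 -0.0009 -0.0008]
```

```bash
python3 -m inch '[[-0.004,0,0,0,-0.07,0.05,1],[-0.004,0,0,0,-0.07,0.05,1],[-0.004,0,0,0,-0.07,0.05,1],[-0.004,0,0,0,-0.07,0.05,1],[-0.004,0,0,0,-0.07,0.05,1],[-0.003,0,0,0,-0.07,0.05,1],[0,0,0,0,0,0,1],[0,0,0,0,0,0,1]]'; python3 go.py 548.2 -160.1 161.6 84 42
```

```text
clock: 29.33
eef_pos: [550.0, -158.9, 162.6]
tcp_rot: [2.41, -0.007, 1.466]
contact_force: [-3.8, -26.5, 2.1]
opening: 0.176
grasp_force: 42.1
t29.3 pos [ 550.  -158.9  162.6] rpy [138.1  -0.4  84. ] q [-0.39  0.25  2.31  2.12  0.23 -2.35] F [ -3.8 -26.5   2.1] op 0.176 gf 42.1
shift units [-0.06 -0.08 -0.02]
turn units [-0.0003 -0.0016 -0.0016]
```

```bash
python3 -m inch '[[0,0,0,-0.05,0,0,1],[0,0,0,0,0,0,0.4],[0,0,0,0,0,0,0.4],[0,0,0,0,0,0,0.3],[0,0,0,0,0,-0.4,0.3],[0,0,0,0,0,-0.8,0.3],[0,0,0,0,0,-0.8,0.3],[0,0,0,0,0,-0.6,0.3]]';python3 -m inch '[[0.0119,0,0,0,0,0,0.3],[0.0119,0,0,0,0,0,0.3],[0.0119,0,0,0,0,0,0.3],[0.0119,0,0,0,0,0,0.3],[0.0119,0,0,0,0,0,0.3],[0.0119,0,0,0,0,0,0.3],[0.0119,0,0,0,0,0,0.3],[0.0119,0,0,0,0,0,0.3]]';python3 go.py 548.2 -160.1 220 84.1 10
python3 - <<'E'
from h import *
f=grab_frame("side"); cv2.imwrite("pics/s4.png",cv2.resize(f["pixels"][100:320,130:420,::-1],None,fx=2.5,fy=2.5))
E
```

```text
clock: 30.0
eef_pos: [506.2, -151.1, 209.9]
tcp_rot: [2.409, -0.012, 1.476]
contact_force: [0.2, -0.3, 0.4]
opening: 0.704
grasp_force: 0.0
clock: 30.67
eef_pos: [507.2, -149.4, 209.4]
tcp_rot: [2.669, -0.016, 1.48]
contact_force: [-0.7, 0.7, 0.2]
opening: 0.699
grasp_force: 0.0
t30.7 pos [ 507.2 -149.4  209.4] rpy [152.9  -0.9  84.8] q [-0.37  0.09  2.19  0.34  0.44 -0.56] F [-0.7  0.7  0.2] op 0.699 gf 0.0
shift units [-0.27  1.68  0.38]
turn units [ 0.0947 -0.006   0.002 ]
```

View pics/s4.png

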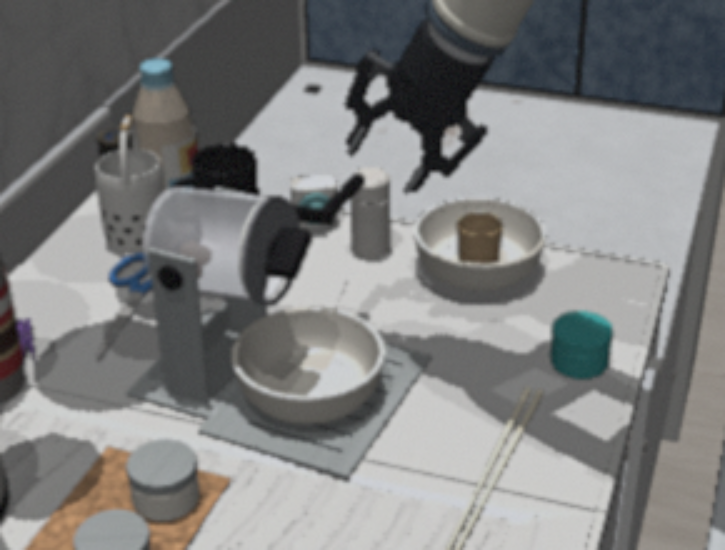

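The side view shows the canister tipped roughly 85–90° with its handle free at (320,205). The bowl is in place below and no nuts are out yet. I'll regrip with the tool almost vertical, so the wrist stays in one configuration.

```bash
python3 -m inch '[[0.0135,0,0,0,0,0,0.3],[0.0135,0,0,0,0,0,0.3],[0.0135,0,0,0,0,0,0.3],[0.0135,0,0,0,0,0,0.3],[0.0135,0,0,0,0,0,0.3],[0.0135,0,0,0,0,0,0.3],[0.0135,-0.006,0.002,0,0,0,0.3],[0,0,0,0,0,0,0.3]]';python3 go.py 550.5 -161 220 84.1 10
python3 - <<'E'
from h import *
for n in("side","top"):
    f=grab_frame(n); P=cloud(f); m=(f["pixels"].max(-1)<60)&(abs(P[...,0]-550)<60)&(P[...,1]<-118)&(P[...,1]>-200)&(abs(P[...,2]-160)<40)
    q=P[m]; print(n,len(q),np.percentile(q,[3,50,97],0).round(1).tolist() if len(q) else "")
E
```

```text
clock: 31.38
eef_pos: [508.6, -149.1, 209.5]
tcp_rot: [2.964, 0.001, 1.471]
contact_force: [0.4, -0.5, -0.5]
opening: 0.7
grasp_force: 0.0
t31.4 pos [ 508.6 -149.1  209.5] rpy [169.8   0.   84.3] q [-0.31  0.18  2.    0.05  0.8  -0.24] F [ 0.4 -0.5 -0.5] op 0.700 gf 0.0
shift units [-0.31  1.76 -0.11]
turn units [0.0009 0.0001 0.0009]
side 71 [[543.8, -175.9, 160.1], [548.2, -147.0, 166.9], [557.1, -118.9, 170.6]]
top 0
```

```bash
python3 -m inch '[[0,0,0,-0.1,0.5,0,0.3],[0,0,0,-0.15,0.6,0,0.3],[0,0,0,-0.15,0.6,0,0.3],[0,0,0,0,0,0,0.3],[0,0,0,0,-0.1,0.5,0.3],[0,0,0,0,-0.1,0.5,0.3],[0,0,0,0,0,0,0.3],[0,0,0,0,0,0,0.3]]';python3 go.py 550.5 -163 165 84.1 10
```

```text
clock: 32.15
eef_pos: [546.3, -163.3, 190.7]
tcp_rot: [2.966, -0.0, 1.47]
contact_force: [0.7, -0.0, -0.5]
opening: 0.702
grasp_force: 0.0
t32.1 pos [ 546.3 -163.3  190.7] rpy [169.9  -0.   84.2] q [-0.31  0.26  1.93  0.05  0.78 -0.25] F [ 0.7 -0.  -0.5] op 0.702 gf 0.0
shift units [ 0.03 -0.02  1.04]
turn units [ 0.0005 -0.0002  0.0006]
```

```bash
python3 -m inch '[[0,0,0,0.03,-0.02,0.5,0.3],[0,0,0,0,0,0.5,0.3],[0,0,0,0,0,0,0.3],[0,0,0,0,0,0,1],[0,0,0,0,0,0,1],[0,0,0,0,0,0,1],[0,0,0,0,0,0,1],[0,0,0,0,0,0,1]]' 50;python3 go.py 550.5 -163 165 84.1 10; python3 -m inch '[[0,0,0,0,-0.07,0.24,1],[0,0,0,0,-0.05,0.25,1],[0,0,0,0,-0.04,0.25,1],[0,0,0,0,-0.02,0.25,1],[0,0,0,0,0,0,1],[0,0,0,0,0,0,1]]'; python3 arc.py 0 98 1|tail -1; python3 go.py 551 -163 139 84.1 10
```

```text
clock: 32.82
eef_pos: [549.7, -163.3, 166.7]
tcp_rot: [2.967, 0.001, 1.47]
contact_force: [-8.4, -1.8, 2.5]
opening: 0.166
grasp_force: 48.8
t32.8 pos [ 549.7 -163.3  166.7] rpy [170.    0.   84.2] q [-0.31  0.3   1.94  0.05  0.73 -0.25] F [-8.4 -1.8  2.5] op 0.166 gf 48.8
shift units [0.01 0.02 0.07]
turn units [-0.0001  0.0001  0.0007]
clock: 33.32
eef_pos: [550.4, -163.4, 141.3]
tcp_rot: [2.966, 0.001, 1.47]
contact_force: [-4.9, -2.4, -2.8]
opening: 0.164
grasp_force: 50.4
end world [ 548.7 -159.9  139.4] phi 49.0
t33.3 pos [ 550.4 -163.4  141.3] rpy [170.    0.   84.2] q [-0.31  0.34  1.96  0.06  0.67 -0.25] F [-4.9 -2.4 -2.8] op 0.164 gf 50.4
shift units [0.02 0.01 0.09]
turn units [0.0003 0.0001 0.0006]
```

```bash
python3 -m inch '[[0,0,0,0,0,0.25,1],[0,0,0,0,0.01,0.25,1],[0,0,0,0,0.03,0.25,1],[0,0,0,0,0.04,0.24,1],[0,0,0,0,0,0,1],[0,0,0,0,0,0,1],[0,0,0,0,0,0,1],[0,0,0,0,0,0,1]]'; python3 go.py 551 -163 112 84.1 10
python3 - <<'E'
from h import *
f=grab_frame("side"); cv2.imwrite("pics/s5.png",cv2.resize(f["pixels"][130:300,160:370,::-1],None,fx=3.3,fy=3.3))
E
```

```text
clock: 33.98
eef_pos: [556.9, -164.1, 117.3]
tcp_rot: [2.966, 0.001, 1.47]
contact_force: [-4.8, -3.0, -6.4]
opening: 0.172
grasp_force: 52.7
t34.0 pos [ 556.9 -164.1  117.3] rpy [169.9   0.   84.2] q [-0.31  0.38  1.96  0.06  0.62 -0.25] F [-4.8 -3.  -6.4] op 0.172 gf 52.7
shift units [ 0.02 -0.27  0.17]
turn units [0.0004 0.0001 0.0006]
```

View pics/s5.png

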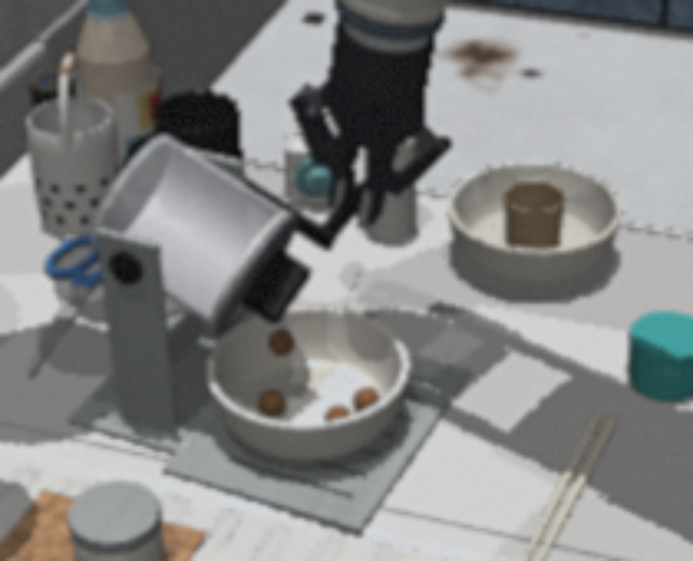

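Four nuts are now in the bowl, at (280,342), (270,403), (337,415) and (366,398). I'll tip to the stop and rock, in case a fifth is still inside.

```bash
python3 -m inch '[[0,0,0,0,0.06,0.24,1],[0,0,0,0,0,0,1],[0,0,0,0,0,0,1],[0,0,0,0,-0.06,-0.24,1],[0,0,0,0,-0.04,-0.25,1],[0,0,0,0,-0.02,-0.25,1],[0,0,0,0,0,-0.25,1],[0,0,0,0,0,0,1]]'; python3 -m inch '[[0,0,0,0,0,0.25,1],[0,0,0,0,0.02,0.25,1],[0,0,0,0,0.04,0.25,1],[0,0,0,0,0.06,0.24,1],[0,0,0,0,0,0,1],[0,0,0,0,0,0,1],[0,0,0,0,0,0,1],[0,0,0,0,0,0,1]]'; python3 go.py 559.5 -163 106.5 84.1 10
python3 - <<'E'
from h import *
f=grab_frame("side"); cv2.imwrite("pics/s6.png",cv2.resize(f["pixels"][150:280,180:310,::-1],None,fx=4.4,fy=4.4))
E
```

```text
clock: 34.7
eef_pos: [551.2, -163.4, 136.4]
tcp_rot: [2.967, 0.001, 1.47]
contact_force: [-9.6, -4.0, -3.3]
opening: 0.17
grasp_force: 51.5
clock: 35.37
eef_pos: [559.2, -164.3, 112.2]
tcp_rot: [2.966, 0.001, 1.47]
contact_force: [-7.6, -2.7, -6.3]
opening: 0.166
grasp_force: 53.2
t35.4 pos [ 559.2 -164.3  112.2] rpy [169.9   0.   84.2] q [-0.31  0.4   1.96  0.06  0.62 -0.25] F [-7.6 -2.7 -6.3] op 0.166 gf 53.2
shift units [ 0.05 -0.03  0.23]
turn units [0.0004 0.0001 0.0006]
```

View pics/s6.png

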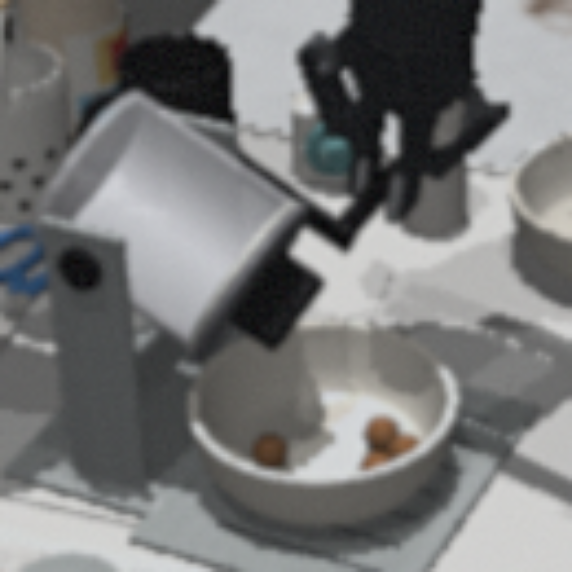

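The canister looks empty, with four nuts in the bowl at (270,448), (381,432), (400,445) and (375,460). One more rock to the firm stop, then I'll count from the top as well.

```bash
python3 -m inch '[[0,0,0,0,0.06,0.2,1],[0,0,0,0,0,0,1],[0,0,0,0,-0.06,-0.24,1],[0,0,0,0,-0.06,-0.24,1],[0,0,0,0,-0.04,-0.25,1],[0,0,0,0,-0.02,-0.25,1],[0,0,0,0,0,-0.25,1],[0,0,0,0,0.02,-0.25,1]]'; python3 -m inch '[[0,0,0,0,-0.02,0.25,1],[0,0,0,0,0,0.25,1],[0,0,0,0,0.02,0.25,1],[0,0,0,0,0.04,0.25,1],[0,0,0,0,0.06,0.24,1],[0,0,0,0,0.06,0.24,1],[0,0,0,0,0,0,1],[0,0,0,0,0,0,1]]'; python3 go.py 559.5 -163 106.5 84.1 10
python3 - <<'E'
from h import *
for n in ("side","top"):
    f=grab_frame(n); hsv=cv2.cvtColor(f["pixels"],cv2.COLOR_RGB2HSV).astype(int); P=cloud(f)
    m=((hsv[...,0]<16)|(hsv[...,0]>175))&(hsv[...,1]>75)&(hsv[...,2]>30)&(abs(P[...,0]-600)<140)&(abs(P[...,1]+30)<100)
    k,l,s,c=cv2.connectedComponentsWithStats(m.astype(np.uint8))
    for i in range(1,k):
        if s[i,4]>6: print(n,c[i].round(),s[i,4],np.nanmedian(P[l==i],0).round())
    if n=="top": cv2.imwrite("pics/t7.png",cv2.resize(f["pixels"][120:250,220:350,::-1],None,fx=4.4,fy=4.4))
E
```

```text
clock: 36.08
eef_pos: [550.1, -163.3, 142.9]
tcp_rot: [2.968, 0.001, 1.47]
contact_force: [-3.9, -4.0, -8.0]
opening: 0.167
grasp_force: 50.2
clock: 36.75
eef_pos: [560.5, -164.3, 108.3]
tcp_rot: [2.968, 0.0, 1.47]
contact_force: [-17.2, -1.0, 9.8]
opening: 0.166
grasp_force: 57.9
t36.8 pos [ 560.5 -164.3  108.3] rpy [170.    0.   84.2] q [-0.31  0.4   1.96  0.06  0.61 -0.25] F [-17.2  -1.    9.8] op 0.166 gf 57.9
shift units [ 0.05 -0.06  0.06]
turn units [-0.0002 -0.      0.0005]
side [267. 250.] 68 [514. -32.  31.]
side [241. 252.] 38 [571.  -2.  28.]
top [267. 199.] 24 [572.  -9.  31.]
top [274. 220.] 106 [510. -34.  29.]
```

View pics/t7.png

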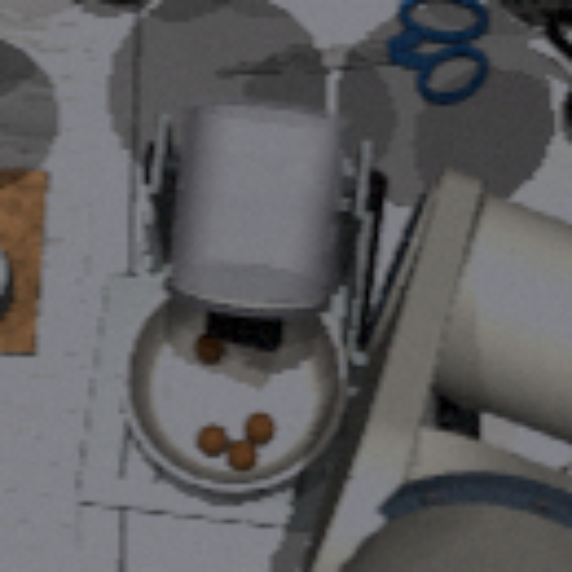

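```bash
python3 -m inch '[[0,0,0,0,-0.06,-0.24,1],[0,0,0,0,-0.05,-0.25,1],[0,0,0,0,-0.03,-0.25,1],[0,0,0,0,-0.01,-0.25,1],[0,0,0,0,0,-0.25,1],[0,0,0,0,0.02,-0.25,1],[0,0,0,0,0.04,-0.25,1],[0,0,0,0,0.06,-0.25,1]]'; python3 -m inch '[[0,0,0,0,0.07,-0.24,1],[0,0,0,0,0.09,-0.23,1],[0,0,0,0,0.11,-0.23,1],[0,0,0,0,0.12,-0.22,1],[0,0,0,0,0.14,-0.21,1],[0,0,0,0,0.15,-0.20,1],[0,0,0,0,0.16,-0.19,1],[0,0,0,0,0.18,-0.18,1]]'
python3 - <<'E'
from h import *
p=r.sense()["eef_pos"]; yw=np.radians(-5.9); d=p[:2]-[653,-40]; x=d@[np.cos(yw),np.sin(yw)]; y=d@[-np.sin(yw),np.cos(yw)]
a=np.radians(10); bx=x+3*np.sin(a); bz=p[2]-3*np.cos(a)-150
print("theta",np.degrees(np.arctan2(-bx,bz)),"rad",np.hypot(bx,bz),"y",y,r.sense()["contact_force"])
E
```

```text
clock: 37.52
eef_pos: [549.7, -163.0, 155.3]
tcp_rot: [2.971, 0.0, 1.47]
contact_force: [-10.0, -3.1, -8.3]
opening: 0.163
grasp_force: 51.5
clock: 38.18
eef_pos: [560.6, -164.2, 199.7]
tcp_rot: [2.986, -0.0, 1.471]
contact_force: [-44.7, -4.6, 13.3]
opening: 0.168
grasp_force: 50.7
theta 59.27337586393327 rad 91.5010673476046 y -133.0668676837294 [-44.66103851  -4.6154034   13.33604134]
```

```bash
python3 -m inch '[[0,0,0,0,-0.08,-0.07,1],[0,0,0,0,0,0,1],[0,0,0,0,0,0,1]]'
cat > th.py <<'E'
from h import *
s=r.sense();p=s["eef_pos"]; yw=np.radians(-5.9); d=p[:2]-[653,-40]; x=d@[np.cos(yw),np.sin(yw)]; y=d@[-np.sin(yw),np.cos(yw)]
a=np.radians(10); bx=x+3*np.sin(a); bz=p[2]-3*np.cos(a)-150; t=np.arctan2(-bx,bz); F=s["contact_force"]; u=np.array([-np.sin(t),0,np.cos(t)]);w=np.array([np.cos(t),0,np.sin(t)])
print("theta",np.degrees(t).round(1),"rad",np.hypot(bx,bz).round(1),"y",y.round(1),"F",F.round(1),"F outward",(F@u).round(1),"F uprighting",(F@w).round(1),"T",s["wrist_torque"].round(1))
E
python3 th.py
```

```text
clock: 38.43
eef_pos: [561.8, -164.4, 202.8]
tcp_rot: [2.977, 0.0, 1.47]
contact_force: [-29.3, -2.5, 10.3]
opening: 0.164
grasp_force: 50.1
theta 57.2 rad 92.1 y -133.1 F [-29.3  -2.5  10.3] F outward 30.2 F uprighting -7.2 T [-0.4  4.9 -0.1]
```

```bash
python3 -m inch '[[0,0,0,0,-0.13,-0.11,1],[0,0,0,0,0,0,1],[0,0,0,0,0.18,-0.18,1],[0,0,0,0,0.19,-0.17,1],[0,0,0,0,0.20,-0.15,1],[0,0,0,0,0,0,1],[0,0,0,0,0,0,1]]'; python3 th.py
```

```text
clock: 39.02
eef_pos: [574.4, -165.7, 222.0]
tcp_rot: [2.968, 0.001, 1.47]
contact_force: [-18.0, -1.4, 10.7]
opening: 0.17
grasp_force: 50.4
theta 43.2 rad 94.6 y -133.1 F [-18.   -1.4  10.7] F outward 20.1 F uprighting -5.8 T [-0.1  3.1 -0.1]
```

```bash
python3 -m inch '[[0,0,0,0,-0.07,-0.1,1],[0,0,0,0,0.22,-0.14,1],[0,0,0,0,0.22,-0.12,1],[0,0,0,0,0.23,-0.11,1],[0,0,0,0,0.23,-0.10,1],[0,0,0,0,0.24,-0.08,1],[0,0,0,0,0,0,1]]'; python3 th.py
```

```text
clock: 39.6
eef_pos: [600.4, -168.4, 243.7]
tcp_rot: [2.964, 0.001, 1.47]
contact_force: [-8.8, -1.1, 7.3]
opening: 0.162
grasp_force: 49.9
theta 23.0 rad 98.6 y -133.1 F [-8.8 -1.1  7.3] F outward 10.1 F uprighting -5.3 T [-0.2  1.8 -0.1]
```

```bash
python3 -m inch '[[0,0,0,0,0.25,-0.04,1],[0,0,0,0,0.26,-0.03,1],[0,0,0,0,0.26,-0.01,1],[0,0,0,0,0.26,0.01,1],[0,0,0,0,0.2,0.02,1],[0,0,0,0,0,0,1],[0,0,0,0,0,0,1]]'; python3 th.py
```

```text
clock: 40.18
eef_pos: [632.2, -171.6, 251.0]
tcp_rot: [2.958, 0.001, 1.47]
contact_force: [-0.8, 0.1, 6.7]
opening: 0.165
grasp_force: 50.6
theta 3.9 rad 98.3 y -133.0 F [-0.8  0.1  6.7] F outward 6.8 F uprighting -0.3 T [-0.1 -0.1 -0.1]
```

```bash
python3 -m inch '[[0,0,0,0,0.12,0.02,1],[0,0,0,0,0.1,0.02,1],[0,0,0,0,0,0,1],[0,0,0,0,0,0,1]]'; python3 th.py;  python3 -m inch '[[0,0,0,0,0.1,0.02,1],[0,0,0,0,0,0,1],[0,0,0,0,0,0,1]]'; python3 th.py
```

```text
clock: 40.52
eef_pos: [637.0, -172.1, 251.1]
tcp_rot: [2.959, 0.001, 1.47]
contact_force: [-3.8, -0.6, 10.4]
opening: 0.166
grasp_force: 51.0
theta 1.1 rad 98.2 y -133.1 F [-3.8 -0.6 10.4] F outward 10.5 F uprighting -3.6 T [ 0.   0.9 -0.1]
clock: 40.77
eef_pos: [637.8, -172.2, 251.0]
tcp_rot: [2.963, 0.001, 1.47]
contact_force: [-13.9, -0.6, 16.2]
opening: 0.16
grasp_force: 51.8
theta 0.6 rad 98.0 y -133.1 F [-13.9  -0.6  16.2] F outward 16.3 F uprighting -13.8 T [ 0.1  2.2 -0.1]
```

```bash
python3 -m inch '[[0,0,0,0,0,0,0.4],[0,0,0,0,0,0,0.4],[0,0,0,0,0,0,0.4],[0,0,0,0,0,0,0.4],[0,0,0,0,0,-0.5,0.4],[0,0,0,0,0,-0.9,0.4],[0,0,0,0,0,-0.9,0.4],[0,0,0,0,0,-0.3,0.4]]'; python3 -m inch '[[0.03,0,0,0,0,0,0.5],[0.0265,0,0,0,0,0,0.5],[0,0,0,0,0,0,0.5],[0,0,0,0,0,0,0.5]]';python3 m1.py | grep -E "dial|disc";python3 go.py 652.5 -40.2 310 111
python3 - <<'E'
from h import *
f=grab_frame("side"); cv2.imwrite("pics/s8.png",cv2.resize(f["pixels"][130:300,160:370,::-1],None,fx=3.3,fy=3.3))
E
```

```text
clock: 41.43
eef_pos: [627.6, -171.2, 316.4]
tcp_rot: [2.959, 0.002, 1.47]
contact_force: [0.3, -0.9, 1.0]
opening: 0.599
grasp_force: 0.0
clock: 41.77
eef_pos: [627.3, -170.9, 311.5]
tcp_rot: [3.14, 0.001, 1.47]
contact_force: [-0.2, -0.9, 0.3]
opening: 0.502
grasp_force: 0.0
dialbar z252.9 n 155 rect [651.  -40.4] [19.5 50.9] 22.0 circ [650.2 -40.7] 25.5 mean [651.2 -40.8]
dialbar_z z253.2 n 142 rect [652.4 -40.6] [17.3 49.4] 20.4 circ [650.3 -41.2] 24.9 mean [652.5 -40.2]
disc z222.8 n 962 rect [654.1 -39.9] [103.  101.4] 1.1 circ [653.9 -40.1] 52.5 mean [658.9 -40.8]
t41.8 pos [ 626.7 -170.8  311.4] rpy [179.9   0.   84.2] q [-0.27  0.34  1.51 -0.    1.28 -0.17] F [-1.   0.3 -1.3] op 0.501 gf 0.0
shift units [5.3  0.5  0.06]
turn units [ 0.0004  0.0003 -0.1488]
```

View pics/s8.png

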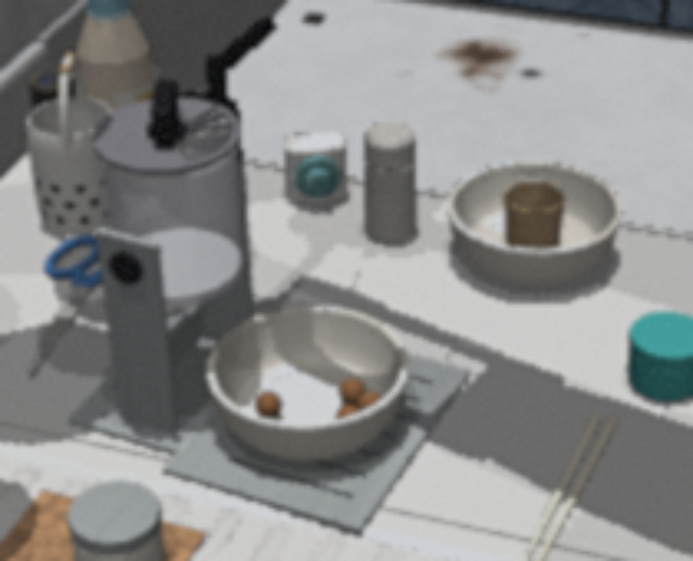

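The canister is upright and looks empty. Four nuts are in the bowl, and the shaker and timer are in place. Next I close the dial.

```bash
python3 -m inch '[[0,0,0,0.5,0.1,0,0.5],[0,0,0,0.9,0.1,0,0.5],[0,0,0,0.9,0.1,0,0.5],[0,0,0,0.9,0.1,0,0.5],[0,0,0,0.9,0.1,0,0.5],[0,0,0,0.9,0,0,0.5],[0,0,-0.037,0.3,0,0,0.5],[0,0,-0.037,0,0,0,0.5]]'; python3 -m inch '[[0,0,-0.037,0,0,0,0.5],[0,0,-0.037,0,0,0,0.5],[0,0,0,0,0,0,0.5],[0,0,0,0,0,0,0.5]]';python3 go.py 652.5 -40.2 252 111
```

```text
clock: 42.53
eef_pos: [652.1, -37.3, 312.1]
tcp_rot: [3.14, -0.0, 1.709]
contact_force: [-0.3, 0.2, -0.6]
opening: 0.499
grasp_force: 0.0
clock: 42.87
eef_pos: [652.0, -39.8, 312.2]
tcp_rot: [3.141, 0.001, 1.931]
contact_force: [0.1, 0.3, -0.0]
opening: 0.501
grasp_force: 0.0
t42.9 pos [652.  -39.8 312.2] rpy [180.    0.  110.6] q [-0.06  0.35  1.5  -0.    1.29 -0.42] F [ 0.1  0.3 -0. ] op 0.501 gf 0.0
shift units [-0.02  0.01  2.41]
turn units [ 0.0002  0.0003 -0.002 ]
```

```bash
python3 -m inch '[[0,0,0,0,0,0.5,0.5],[0,0,0,0,0,0.7,0.5],[0,0,0,0,0,0.6,0.5],[0,0,0,0,0,0.4,0.5],[0,0,0,0,0,0.2,0.5],[0,0,0,0,0,0,0.5],[0,0,0,0,0,0,1],[0,0,0,0,0,0,1]]' 40; python3 -m inch '[[0,0,0,0,0,0,1],[0,0,0,0,0,0,1],[0,0,0,0,0,0,1],[0,0,0,0,0,0,1],[0,0,0.03,0,0,0,1],[0,0,0.036,0,0,0,1],[0,0,0.036,0,0,0,1],[0,0,0.036,0,0,0,1]]';python3 go.py 652.5 -40.2 252 -6; python3 -m inch '[[0,0,0.036,0,0,0,1],[0,0,0.036,0,0,0,1],[0,0,0.036,0,0,0,1],[0,0,0.036,0,0,0,1],[0,0,0.036,0,0,0,1],[0,0,0.036,0,0,0,1],[0,0,0.036,0,0,0,1],[0,0,0.036,0,0,0,1]]'; python3 -m inch '[[0,0,0.036,0,0,0,1],[0,0,0.036,0,0,0,1],[0,0,0.036,0,0,0,1],[0,0,0.036,0,0,0,1],[0,0,0.036,0,0,0,1],[0,0,0.02,0,0,0,1],[0,0,0,0,0,0,1]]'; python3 go.py 652.5 -40.2 252 -6; python3 th.py
```

```text
clock: 43.53
eef_pos: [652.9, -40.5, 252.8]
tcp_rot: [3.141, 0.001, 1.934]
contact_force: [0.5, 1.0, 0.7]
opening: 0.228
grasp_force: 0.0
clock: 44.2
eef_pos: [653.1, -40.3, 253.0]
tcp_rot: [3.139, 0.0, 1.496]
contact_force: [1.0, 1.2, 4.9]
opening: 0.176
grasp_force: 43.4
t44.2 pos [653.1 -40.3 253. ] rpy [179.9   0.   85.7] q [-0.06  0.4   1.57 -0.    1.17  0.01] F [1.  1.2 4.9] op 0.176 gf 43.4
shift units [ 0.   -0.02  0.04]
turn units [ 7.000e-04 -5.000e-04  5.094e-01]
clock: 44.87
eef_pos: [653.2, -40.3, 253.1]
tcp_rot: [3.14, -0.002, 0.591]
contact_force: [2.1, 1.7, 5.4]
opening: 0.178
grasp_force: 43.4
clock: 45.45
eef_pos: [653.2, -40.3, 253.1]
tcp_rot: [3.141, -0.003, -0.036]
contact_force: [2.3, 1.6, 4.9]
opening: 0.179
grasp_force: 43.4
t45.5 pos [653.2 -40.3 253.1] rpy [ 1.8e+02 -1.0e-01 -2.0e+00] q [-0.06  0.4   1.57 -0.    1.17  1.54] F [2.3 1.6 4.9] op 0.179 gf 43.4
shift units [-0.03 -0.    0.04]
turn units [ 0.0001 -0.0008  0.022 ]
theta -0.4 rad 100.1 y -0.3 F [2.3 1.6 4.9] F outward 4.9 F uprighting 2.3 T [ 0.3 -0.4 -0.1]
```

```bash
python3 -m inch '[[0,0,0.015,0,0,0,1],[0,0,0.012,0,0,0,1],[0,0,0,0,0,0,1],[0,0,0,0,0,0,1]]'; python3 th.py; python3 -m inch '[[0,0,0.015,0,0,0,1],[0,0,0.01,0,0,0,1],[0,0,0,0,0,0,1]]'; python3 th.py
```

```text
clock: 45.78
eef_pos: [653.2, -40.3, 253.0]
tcp_rot: [3.141, -0.003, -0.115]
contact_force: [1.7, 0.6, 4.1]
opening: 0.18
grasp_force: 43.5
theta -0.4 rad 100.1 y -0.3 F [1.7 0.6 4.1] F outward 4.1 F uprighting 1.7 T [ 0.4 -0.3  0.3]
clock: 46.03
eef_pos: [653.0, -40.4, 253.2]
tcp_rot: [3.141, -0.002, -0.194]
contact_force: [0.4, 1.0, 7.2]
opening: 0.176
grasp_force: 68.5
theta -0.3 rad 100.2 y -0.4 F [0.4 1.  7.2] F outward 7.2 F uprighting 0.4 T [0.2 0.  1.3]
```

```bash
python3 -m inch '[[0,0,-0.022,0,0,0,1],[0,0,0,0,0,0,0.5],[0,0,0,0,0,0,0.5],[0,0,0,0,0,0,0.5],[0,0,0,0,0,0,0.5],[0,0,0,0,0,-0.5,0.5],[0,0,0,0,0,-0.9,0.5],[0,0,0,0,0,-0.9,0.5]]'; python3 -m inch '[[0,0,0,0,0,-0.9,0.5],[0,0,0,-0.6,0,0,0.5],[0,0,0,-0.99,0,0,0.5],[0,0,0,-0.99,0,0,0.5],[0,0,0,-0.99,0,0,0.5],[0,0,0,-0.99,0,0,0.5],[0,0,0,-0.99,0,0,0.5],[0,0,0,-0.99,0,0,0.5]]'; python3 -m inch '[[0,0,0,-0.99,0,0,0.5],[0,0,0,-0.99,0,0,0.5],[0,0,0,-0.99,0,0,0.5],[0,0,0,-0.99,0,0,0.5],[0,0,0,0,0,0,0.5],[0,0,0,0,0,0,0.5]]';python3 m1.py | grep -vE "pot|bowlE"
python3 - <<'E'
from m import *
z=P[...,2]
rep("bowl",(z>44)&(z<62)&(abs(P[...,0]-545)<100)&(abs(P[...,1]+30)<90))
rep("p1",(z>42)&(z<54)&box(225,272,235,280)); rep("p2",(z>42)&(z<54)&box(272,325,235,280))
save(f,"t9.png")
E
```

```text
clock: 46.7
eef_pos: [651.8, -40.4, 310.1]
tcp_rot: [3.141, 0.002, -0.127]
contact_force: [0.2, 0.1, 0.0]
opening: 0.501
grasp_force: 0.0
clock: 47.37
eef_pos: [489.0, -19.7, 332.8]
tcp_rot: [3.141, -0.001, -0.127]
contact_force: [0.1, -0.5, -0.7]
opening: 0.498
grasp_force: 0.0
clock: 47.87
eef_pos: [391.6, -7.2, 333.0]
tcp_rot: [3.141, -0.002, -0.127]
contact_force: [0.8, -0.6, 0.5]
opening: 0.5
grasp_force: 0.0
mat z1.9 n 1965 rect [640.2 207.7] [197.1 128.3] 88.2 circ [640.5 207.5] 116.1 mean [644.5 206.3]
bowlC z48.5 n 422 rect [ 448.2 -303.1] [145.5 145.5] 89.3 circ [ 447.7 -302.7] 74.6 mean [ 449.2 -310.2]
tray z5.8 n 313 rect [ 602.4 -112.4] [116.2  59.2] 36.2 circ [590.2 -95.4] 58.3 mean [ 600.5 -105.1]
table z -0.8292227624249335 tray z 688.4778713939327
dialbar z253.2 n 135 rect [650.8 -40.3] [15.8 51.8] 83.1 circ [650.9 -39.7] 26.3 mean [650.2 -40.4]
handle z245.2 n 240 rect [ 641.9 -150.6] [84.4 25.2] 89.2 circ [ 637.  -150.4] 42.6 mean [ 640.1 -149.6]
dialbar_z z253.4 n 133 rect [652.2 -40.2] [15.7 48.8] 84.0 circ [652.1 -40.8] 24.8 mean [652.  -40.3]
handle_z z245.2 n 239 rect [ 641.8 -150.8] [84.4 22.9] 87.2 circ [ 637.7 -150.5] 42.4 mean [ 640.2 -149.9]
disc z222.7 n 1194 rect [654.2 -39.9] [103.  101.4] 1.1 circ [653.6 -40. ] 52.5 mean [652.4 -40.4]
bowl z53.4 n 219 rect [587.2 -24.6] [ 66.6 145.9] 2.2 circ [557.8 -25.7] 73.1 mean [594.7 -22.3]
p1 z46.6 n 297 rect [622.6 279.2] [60.5 46.4] 4.0 circ [622.9 284. ] 31.2 mean [622.5 281.2]
p2 z46.9 n 342 rect [616.1 156.5] [61. 59.] 64.3 circ [615.8 155.8] 31.3 mean [615.8 156. ]
```

View pics/t9.png

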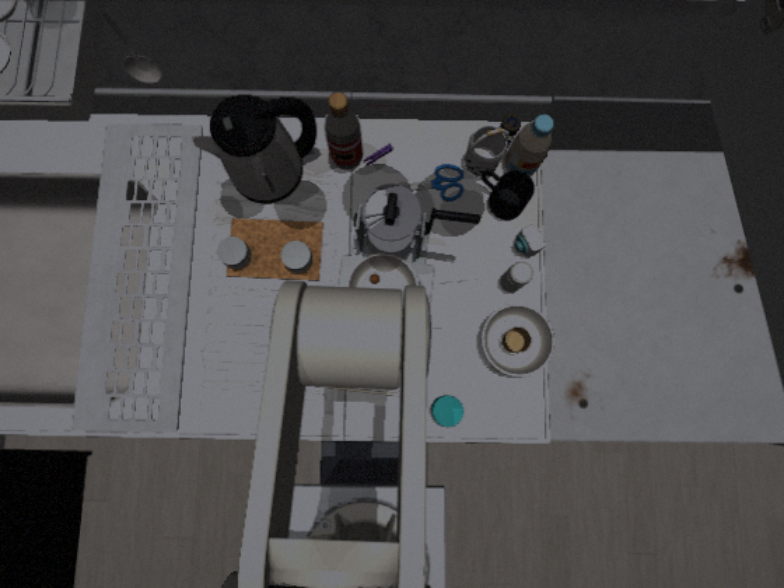

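The dial's bar is back along the stand's x, so it's closed. But the far pot was knocked to the mat's left edge, at (233,251), so I'll move it back.

```bash
python3 - <<'E'
from m import *
z=P[...,2]
rep("p1",(z>40)&(z<54)&box(205,272,225,285))
E
python3 go.py 622 288 150 90
```

```text
p1 z46.6 n 355 rect [622.1 285. ] [60.7 58. ] 3.6 circ [621.2 285.5] 31.9 mean [621.8 285. ]
t48.0 pos [393.   -7.4 332.5] rpy [ 1.8e+02 -1.0e-01 -7.3e+00] q [-0.02 -0.11  1.99 -0.    1.26  1.68] F [0.4 0.9 0.7] op 0.501 gf 0.0
shift units [  7.59 -12.88   7.3 ]
turn units [ 6.000e-04 -2.000e-04 -5.403e-01]
```

```bash
python3 -m inch '[[0,0,-0.036,0,0,0,0],[0,0,-0.036,0,0,0,0],[0,0,-0.036,0,0,0,0],[0,0,-0.036,0,0,0,0],[0,0,-0.036,0,0,0,0],[0,0,-0.036,0,0,0,0],[0,0,-0.036,0,0,0,0],[0,0,-0.036,0,0,0,0]]'; python3 -m inch '[[0,0,-0.036,0,0,0,0],[0,0,-0.036,0,0,0,0],[0,0,-0.036,0,0,0,0],[0,0,-0.036,0,0,0,0],[0,0,-0.036,0,0,0,0],[0,0,-0.036,0,0,0,0],[0,0,-0.036,0,0,0,0],[0,0,0,0,0,0,0]]'; python3 -m inch '[[0,0,0,0.6,0.4,0.2,0],[0,0,0,0.9,0.7,0.5,0],[0,0,0,0.9,0.7,0.6,0],[0,0,0,0.9,0.7,0.7,0],[0,0,0,0.9,0.7,0.8,0],[0,0,0,0.9,0.7,0.8,0],[0,0,0,0.9,0.7,0.8,0],[0,0,0,0.9,0.7,0.8,0]]';  python3 -m inch '[[0,0,0,0.9,0.7,0.8,0],[0,0,0,0.9,0.7,0.8,0],[0,0,0,0.9,0.7,0.8,0],[0,0,0,0.9,0.7,0.8,0],[0,0,0,0.9,0.7,0.4,0],[0,0,0,0.3,0.3,0,0],[0,0,0,0,0,0,0],[0,0,0,0,0,0,0]]'; python3 go.py 621.8 285.2 36 90
```

```text
clock: 48.68
eef_pos: [392.9, -7.4, 331.9]
tcp_rot: [3.141, 0.001, 0.784]
contact_force: [1.0, -0.7, -1.5]
opening: 0.998
grasp_force: 0.0
clock: 49.35
eef_pos: [392.8, -7.4, 331.9]
tcp_rot: [-3.141, 0.001, 1.575]
contact_force: [1.3, -0.2, -0.7]
opening: 1.002
grasp_force: 0.0
clock: 50.02
eef_pos: [525.9, 166.4, 200.4]
tcp_rot: [-3.142, 0.001, 1.566]
contact_force: [0.5, -0.2, 0.1]
opening: 1.006
grasp_force: 0.0
clock: 50.68
eef_pos: [619.8, 284.8, 111.4]
tcp_rot: [-3.141, 0.001, 1.569]
contact_force: [-0.4, 0.1, 0.3]
opening: 1.002
grasp_force: 0.0
t50.7 pos [619.8 284.8 111.4] rpy [-1.80e+02  1.00e-01  8.99e+01] q [ 0.43  0.59  1.61 -0.    0.95  0.43] F [-0.4  0.1  0.3] op 1.002 gf 0.0
shift units [0.02 0.08 3.02]
turn units [-0.0001  0.0004 -0.0007]
```

```bash
python3 -m inch '[[0,0,0,0.02,0.08,0.6,0],[0,0,0,0,0,0.8,0],[0,0,0,0,0,0.8,0],[0,0,0,0,0,0.6,0],[0,0,0,0,0,0.2,0],[0,0,0,0,0,0,0],[0,0,0,0,0,0,1],[0,0,0,0,0,0,1]]' 50; python3 -m inch '[[0,0,0,0,0,0,1],[0,0,0,0,0,0,1],[0,0,0,0,0,0,1],[0,0,0,0,0,0,1],[0,0,0,0,0,0,1]]'; python3 go.py 618 245 36 90; python3 -m inch '[[0,0,0,0,0,-0.3,1],[0,0,0,0,0,-0.3,1],[0,0,0,-0.4,0,0,1],[0,0,0,-0.4,0,0,1],[0,0,0,-0.4,0,0,1],[0,0,0,-0.4,0,0,1],[0,0,0,0,0,0.3,1],[0,0,0,0,0,0.3,1]]';python3 -m inch '[[0,0,0,0,0,0,1],[0,0,0,0,0,0,1]]'; python3 go.py 618 245 36 90
```

```text
clock: 51.35
eef_pos: [622.4, 285.5, 38.0]
tcp_rot: [3.14, 0.0, 1.57]
contact_force: [0.2, 0.0, 0.6]
opening: 0.752
grasp_force: 0.0
clock: 51.77
eef_pos: [622.7, 285.7, 38.5]
tcp_rot: [3.139, -0.0, 1.57]
contact_force: [-0.4, -0.9, 7.2]
opening: 0.709
grasp_force: 54.9
t51.8 pos [622.7 285.7  38.5] rpy [179.9  -0.   90. ] q [ 0.43  0.68  1.63 -0.    0.83  0.43] F [-0.4 -0.9  7.2] op 0.709 gf 54.9
shift units [-1.63 -0.19  0.1 ]
turn units [ 0.0008 -0.     -0.0002]
clock: 52.43
eef_pos: [622.1, 244.3, 37.2]
tcp_rot: [3.141, 0.001, 1.569]
contact_force: [-20.8, -12.6, 72.6]
opening: 0.712
grasp_force: 62.8
clock: 52.6
eef_pos: [622.1, 244.6, 37.0]
tcp_rot: [3.141, 0.002, 1.57]
contact_force: [-0.7, -6.1, 10.4]
opening: 0.712
grasp_force: 58.3
t52.6 pos [622.1 244.6  37. ] rpy [1.8e+02 1.0e-01 9.0e+01] q [ 0.37  0.67  1.67 -0.    0.81  0.38] F [-0.7 -6.1 10.4] op 0.712 gf 58.3
shift units [ 0.02 -0.16  0.04]
turn units [ 0.0001  0.0006 -0.0002]
```

```bash
python3 -m inch '[[0,0,0,0,0,-0.02,0.2],[0,0,0,0,0,0,0],[0,0,0,0,0,0,0],[0,0,0,0,0,0,0],[0,0,0,0,0,-0.6,0],[0,0,0,0,0,-0.9,0],[0,0,0,0,0,-0.9,0],[0,0,0,0,0,-0.9,0]]'; python3 -m inch '[[0,0,0,0,-0.6,-0.9,0],[0,0,0,0,-0.9,-0.6,0],[0,0,0,0,-0.99,-0.6,0],[0,0,0,0,-0.99,-0.6,0],[0,0,0,0.5,-0.99,-0.6,0],[0,0,0,0.9,-0.99,0,0],[0,0,0,0.9,-0.99,0,0],[0,0,0,0.9,-0.99,0,0]]'; python3 -m inch '[[0,0,0,0.9,0,0,0],[0,0,0,0.9,0,0,0],[0,0,0,0.9,0,0,0],[0,0,0,0.9,0,0,0],[0,0,0,0,0,0,0],[0,0,0,0,0,0,0]]'; python3 m1.py | grep -E "bowlC|dial|handle_z"
python3 - <<'E'
from m import *
z=P[...,2]
rep("bowl",(z>44)&(z<62)&(abs(P[...,0]-545)<100)&(abs(P[...,1]+30)<90))
rep("p1",(z>42)&(z<54)&box(225,272,235,280)); rep("p2",(z>42)&(z<54)&box(272,325,235,280))
cv2.imwrite("pics/t10.png",cv2.resize(f["pixels"][110:320,130:410,::-1],None,fx=2.8,fy=2.8))
print(r.sense()["eef_pos"])
E
```

```text
clock: 53.27
eef_pos: [621.5, 245.5, 121.5]
tcp_rot: [3.142, 0.001, 1.57]
contact_force: [0.1, 0.1, 1.2]
opening: 0.999
grasp_force: 0.0
clock: 53.93
eef_pos: [434.7, 326.4, 203.9]
tcp_rot: [3.14, -0.001, 1.569]
contact_force: [-0.0, 0.5, -0.2]
opening: 0.998
grasp_force: 0.0
clock: 54.43
eef_pos: [435.5, 416.4, 202.8]
tcp_rot: [3.141, 0.0, 1.572]
contact_force: [1.1, 0.4, 1.0]
opening: 1.002
grasp_force: 0.0
bowlC z48.6 n 421 rect [ 448.3 -303. ] [144.7 146.2] 0.9 circ [ 447.8 -302.6] 74.6 mean [ 449.  -310.9]
dialbar z253.2 n 134 rect [651.  -40.2] [15.7 51.4] 83.6 circ [650.9 -40.8] 26.0 mean [650.5 -40.5]
dialbar_z z253.2 n 134 rect [651.5 -40.1] [15.7 50.4] 84.0 circ [651.3 -42.1] 25.3 mean [651.9 -40.3]
handle_z z245.5 n 237 rect [ 638.1 -150.7] [84.2 22.7] 81.9 circ [ 638.2 -150.5] 42.3 mean [ 640.1 -149.9]
bowl z53.8 n 418 rect [547.5 -25.9] [145.3 146. ] 1.0 circ [548.1 -25.5] 74.4 mean [552.  -25.2]
p1 z46.8 n 345 rect [621.4 244.4] [56.8 58.8] 1.1 circ [621.4 244.3] 31.4 mean [621.7 244.4]
p2 z46.5 n 342 rect [615.7 157. ] [60. 58.] 2.5 circ [616.3 156. ] 31.0 mean [616.1 156.2]
[435.51971077 414.96486783 202.49162076]
```

View pics/t10.png

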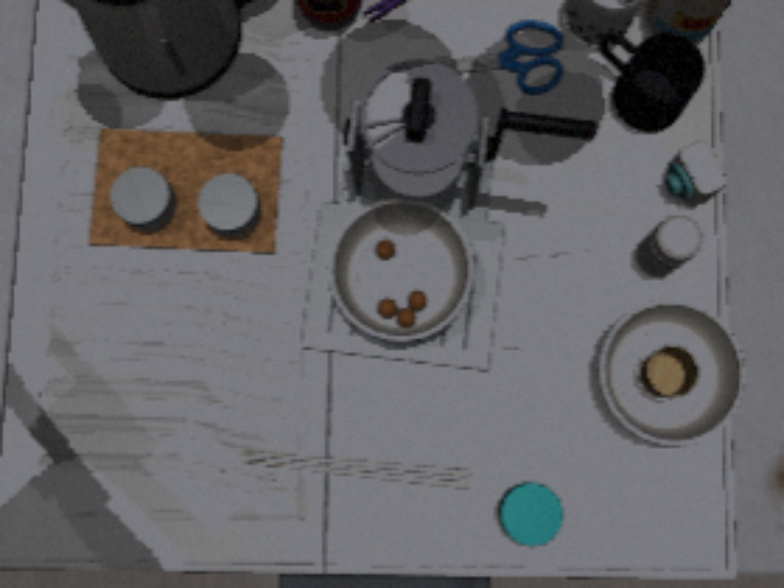

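The final top view shows both pots on the mat at (142,197) and (229,205). The bowl is on the tray at (402,272) with all four visible nuts. The canister is upright and the dial closed, and the shaker and timer haven't moved. Handing in.

```bash
python3 -c "
from rig import r
print(r.sign_off())"
```

```text
the job is handed in; nothing more can be done
None
```

I've handed the job in: both jam pots are upright on the mat, and the bowl with all four nuts I could see is on the tray, about 7 mm off its middle. The canister is upright with the dial fully closed, and the shaker and timer weren't touched. One pot was knocked to the mat's edge during the run and I put it back. I couldn't fully rule out a fifth nut behind the stand's cheek, though the canister looked empty when tipped.

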